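Put the brass blocks away and lock the block case

ROBOT

A 6-joint arm with a two-finger parallel gripper is mounted at the origin on the work surface. World frame = base frame: x ahead of the robot, y to its left, z up, the work surface at z = 0. Lengths are in mm, angles in rad, forces in N, time in s.
With the tool pointing down it reaches from about 375 to 925 mm from the base axis. Payload 5.7 kg.
Tool frame: the origin (TCP) lies on the centre line of the jaws, within the pads' length; the fingertips stand env.tip_reach ahead of it and the grasp point (between the pads) lies 11 mm behind it (env.tip_reach is the distance from the TCP to the fingertips, in mm); z points along the fingers, y is the direction in which the jaws open and shut (so a half turn about z gives the same grasp; the last joint's range is limited). The gripper opens to 85 mm and grips with 20 to 120 N. Pads are 22 mm wide; open, the fingers measure 114 mm over their backs; the gripper's body (76 mm by 85 mm) begins 54 mm behind the grasp point. The pads swing forward as they close: fully open they stand 13 mm farther back than shut.
Start: joints at [-1.38, 0.359, 1.51, -0, 1.272, -0.115], TCP at [180.619, -572.137, 239.267] pointing down, gripper open.
Joint ranges: [-2.97, 2.97], [-1.01, 2.36], [0.21, 2.38], [-0.96, 4.11], [0.2, 2.71], [-2.98, 2.98]. Speed limits (rad/s): [2.39, 2.39, 3.14, 3.14, 3.14, 3.14].

INTERFACE

Orientations are given as a unit quaternion [x, y, z, w].
In Python, from station import env gives the robot as it stands.
- The arm moves only by the shell command python3 -m crank 'ROWS' [FORCE]. ROWS is JSON, a list of rows, each a list of 7 numbers: the shift along the tool's x, y, z in units of 40 mm (1.0 is 40 mm), then the turn, a rotation vector about the tool's x, y, z in units of 5 degrees (1.0 is 5 degrees), then the finger opening in mm, from 0 to 85.4. A call has 1 to 8 rows; each row shifts and turns the commanded pose from where the row before left it, along the tool's axes as they then stand; what a row does not reach is not made up. A row lasts 1/10 s, in which the tool goes at most 50 mm and 8.59 degrees, less where a joint would pass 70% of its speed; a pose out of reach is approached as far as the arm can. A call is refused whole if a number of a shift passes 1 or a number of a turn 1, either way. A call with a gripper value outside its range is refused whole. The fingers move at their own pace and stop on an object; FORCE is the grip in N (left out, the last holds). Time passes only in rows, so rows that do not move let the fingers close. It gives the time, the measured TCP pose, the force and the opening at its end, in the units of the state.
- env.sense(): the state, without advancing time (a new reading comes with each control period).
- env.camera(name): name is "scene" or "top"; returns (picture, depth): 400x640x3 uint8, blue, green, red; 400x640 float32, mm along the optical axis (not along the pixel's ray), 0 where there is no reading.
- env.camera_info(name): a dict with "fx", "fy", "cx", "cy" (pixels), "rvec" (rotation vector, rad) and "tvec" (3), from world to camera coordinates, as OpenCV has them. Camera axes: x right, y down, z forward; pixel columns grow to the right and rows downward; lengths in mm; the calibration is good to about 2 mm. A picture is of the moment at which its call begins. camera_info takes no time and is no camera call.
- env.job_done(): hands the job in, once; it reports no verdict.
Trained networks look in the newest picture that a camera, given by its name, has taken for a name from the list of things; names that differ only in an ending like _2 or _b are one class to them, and where a whole thing is asked for, a point or a joint stands for the part that bears it (a point fixed in the world has none). Each returns a list of dicts, best first, with "score" (0 to 1); they miss things now and then, are a little off and sometimes report something else, mostly with a low value. They report only what shows in the picture. A call takes as long as a camera call. They do not tell look-alikes from the thing itself.
- env.spot_in(target, camera): "point" ([x, y, z] in mm, in world coordinates, good to about 4 mm: the middle of the surface that is visible of it).
- env.regions_of(target, camera): "pixels" (400x640 bool, what is visible of it).
- env.landmark_of(target, camera): "point" ([x, y, z] in mm, in world coordinates, good to about 4 mm: a listed point, or the origin of a listed thing).
The state is a dict: "time_s": time; "joint_positions": joint angles; "qd": joint speeds; "tau": joint torques, N m; "tcp_pos": TCP position; "tool_rot": TCP orientation; "wrist_force": force on the tool from outside, world axes, zero at the start; "wrist_torque": the same for the moment, N m; "opening": finger opening in mm.
Only numpy, scipy, OpenCV 4.12 (cv2) and the standard library are available. Lean on these libraries where they do the work, as an engineer would, in place of code of your own. Each camera call takes 0.05 s, during which the arm holds its last target.

TASK

Put all the brass blocks away flat on the floor of the case, the long ones in the compartment beside the lid's hinge and the square ones in the other, and free the open lid by pushing the release rod through the slot in the steel housing until the hidden tab is fully in. Then lower the lid gently all the way shut by pushing on its outside, never letting it slam, and only after that slide the black lock knob to its far end stop. Finish with the release rod lying back on its cork mat, and leave the other things on the bench undisturbed.

Things in the scene. Friction and masses are not known exactly. Their poses are not given: they have to be found in the camera images.
- case: open wooden case, fixed, 200 (x) x 220 (y) x 70 mm high; origin at the centre of its underside, +x away from the robot (yaw within 10 degrees), +y to the lid's hinge side. Walls 8 mm, floor 26 mm thick. A wall at y = 0, as high as the rim, makes two compartments. Outside the +y wall is a steel housing (x -108 to -36, y to +163, 66 mm high), outside the -y wall the lock track (x +-65, y to -156, 40 mm high)
- room_hinge (a point): centre of the floor (26 mm above the bench) of the hinge-side compartment, 184 (case x) x 98 (case y) mm inside, 44 mm deep: for the long blocks
- room_lock (a point): centre of the floor of the other compartment, on the lock side, same size: for the square blocks
- slot (a point): the point to push through: on the mouth of the upright slot in the steel housing's front face, which faces the robot (case -x), 42 mm above the bench. The slot is 14 mm wide (case y), from 29 mm above the bench up to the open top edge of the 6 mm front wall at 66 mm; a cover behind the wall hides the tab. Axes as the case: push along +x
- tab (a joint): the hidden latch tab, m: 0 latched, its flat face 22 mm behind the slot's mouth; pushed along case +x with about 6 N it goes to its stop at 0.014 (36 mm behind the mouth), which frees the lid. No spring: it stays where it is pushed. Until it is in by about 0.011 the lid is blocked at about 1.6 rad
- lid (a joint): lid angle, rad: 0 shut on the rim; starts 1.72 to 1.82, leaning back over the housing side (stop at 1.83). Heavy wooden lid, 204 (along the hinge) x 236 x 14 mm, about 0.9 kg; its stiff friction hinge (1.25 N m) holds it at any angle, so it must be pushed all the way: about 7 N at lid_push when upright, less when nearly shut
- lid_hinge (a point): middle of the hinge axis, 70 mm above the bench at case (0, +118, 70) mm; axis along case x. The lid's inner face lies in the plane through the axis
- lid_push (a point): point on the lid's outer face 190 mm from the hinge axis, half-way along the hinge direction, 46 mm short of the free edge. The outer face looks up when closed and away from the case (+y) when open; this point's z axis is its outward normal. Push here
- lock (a joint): lock slide, m: starts 0 to 0.012, home against its end stop at 0.045; moves along case +x (away from the robot), about 3 N of friction, stays where it is left
- lock_knob (a point): centre of the black lock knob, 18 (case x, sliding direction) x 24 (case y) x 30 mm tall, moves with it; 57 mm above the bench, 142 mm from the case's centre line on the -y side; the closed lid's edge is 12 mm from the knob's side
- mat: flat cork tool mat, 270 (x) x 130 (y) x 3 mm, fixed; origin at the centre of its underside
- rod_grip (a point): balance point of the release rod, on its axis: grip here. Rod along its x: wooden handle 24 wide x 28 mm tall from 85 mm behind to 15 mm ahead of this point, then a 7 mm steel shank to the tip 107 mm ahead (+x). 80 g. Starts on the mat, tip away from the robot; lying, its axis is 14 mm above what it lies on (12 if on its side)
- rod_tip (a point): tip of the release rod's shank, on the axis, 107 mm ahead of rod_grip; same axes
- long1_center (a point): centre of a long brass block, 64 (x) x 18 (y) x 24 mm tall, 0.23 kg, lying on the bench; may be absent (None)
- long2_center (a point): centre of a long brass block, 64 (x) x 18 (y) x 24 mm tall, 0.23 kg, lying on the bench; may be absent (None)
- long3_center (a point): centre of a long brass block, 64 (x) x 18 (y) x 24 mm tall, 0.23 kg, lying on the bench; may be absent (None)
- square1_center (a point): centre of a square brass block, 34 x 34 x 24 mm tall, 0.23 kg, lying on the bench; may be absent (None)
- square2_center (a point): centre of a square brass block, 34 x 34 x 24 mm tall, 0.23 kg, lying on the bench; may be absent (None)
- pastejar: paste jar, 60 mm across, 75 mm tall; not to be disturbed. Origin at its underside
- waxtin: wax tin, 68 mm across, 60 mm tall; not to be disturbed. Origin at its underside
- weight: steel weight with a knob, 52 mm across, 54 mm tall; not to be disturbed. Origin at its underside
- rolltool: hand roll with a wooden handle and a brass wheel, about 210 mm long, lying down; not to be disturbed. Origin at its underside
- typeholder: type holder with a dark wooden handle and a steel head 90 mm wide, about 190 mm long, lying down; not to be disturbed. Origin at its underside
- folder: white flat folder, 22 x 130 x 5 mm, lying on the bench; not to be disturbed. Origin at its underside
There are look-alikes about, which are no part of the job. What is shaped like the part that bears square2_center but red or white is not meant.

How it is judged:
By the outcome, as a careful person would: the job done as asked, in the order asked, and still so for the second after the job is handed in, with the robot touching nothing.
Of long1, long2, long3, square1, square2 only 3 to 5 are there at a start; the rules pass over those that are not, and their reading is None.
At some moment in a run one of long1, long2, long3, square1, square2, rod may be knocked a few centimetres aside while the robot is not near it.
Once in a run the grip may slacken for a moment while it holds something.
It also fails if it takes over 210 s, if anything falls off the work surface, if the arm or the gripper's body presses on something with over 40 N, if the wrist force passes 120 N, or if a joint passes its speed limit or range.

## Working session

There is one attempt and no reset: what is moved stays moved. The work goes in short steps, Python scripts to look and compute and a shell command to move; the robot and the scene stay as the last step left them, time stands still between calls to the robot, and variables do not carry over. Pictures are saved under pics/ and viewed, and the job is handed in when it is done.

```bash
ls -la; mkdir -p pics; cat > h.py <<'E'
import numpy as np, cv2
from station import env
from scipy.spatial.transform import Rotation as R
def cam(n):
    i=env.camera_info(n); K=np.array([[i['fx'],0,i['cx']],[0,i['fy'],i['cy']],[0,0,1.]])
    Rm=R.from_rotvec(np.array(i['rvec']).ravel()).as_matrix(); return K,Rm,np.array(i['tvec']).ravel()
def proj(n,p):
    K,Rm,t=cam(n); q=K@(Rm@np.array(p,float)+t); return q[:2]/q[2]
def cloud(n,d):
    K,Rm,t=cam(n); v,u=np.mgrid[:400,:640]
    c=np.stack([(u-K[0,2])/K[0,0]*d,(v-K[1,2])/K[1,1]*d,d],-1)
    w=(c-t)@Rm; w[d<=0]=np.nan; return w
def state():
    s=env.sense(); 
    print('t',round(s['time_s'],2),'tcp',np.round(s['tcp_pos'],1),'R',np.round(R.from_quat(s['tool_rot']).as_matrix(),3).tolist(),'F',np.round(s['wrist_force'],1),'op',round(s['opening'],1),'q',np.round(s['joint_positions'],2)); return s
E
python3 - <<'E'
from h import *
print(env.tip_reach); state()
for n in ('scene','top'):
    im,d=env.camera(n); cv2.imwrite(f'pics/{n}0.png',im); np.save(f'{n}0.npy',d)
    K,Rm,t=cam(n); print(n,K[0,0],(-Rm.T@t).round(),Rm.round(2).tolist())
E
```

```text
total 12
drwxr-xr-x  3 agent agent 4096 Dec  7 14:12 .
drwxr-xr-x 23 root  root  4096 Dec  7 14:12 ..
drwxr-xr-x  2 agent agent 4096 Dec  7 14:12 pics
8.0
t 0.0 tcp [ 180.5 -571.5  238.4] R [[0.954, 0.301, -0.0], [0.301, -0.954, 0.002], [0.0, -0.002, -1.0]] F [ 0.3 -0.4  0.8] op 85.7 q [-1.38  0.36  1.51  0.    1.27 -0.12]
scene 497.9907272984681 [1201. -478. 1365.] [[0.58, 0.82, -0.01], [0.69, -0.49, -0.53], [-0.44, 0.3, -0.85]]
top 379.0630294288351 [ 292.    9. 1251.] [[-0.06, -1.0, -0.0], [-0.98, 0.06, -0.21], [0.21, -0.01, -0.98]]
```

View pics/scene0.png

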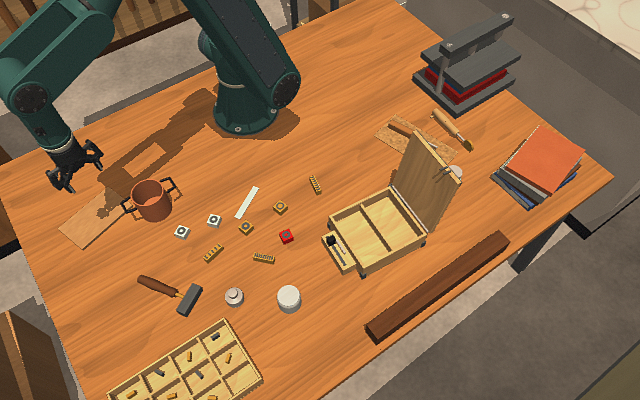

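View pics/top0.png

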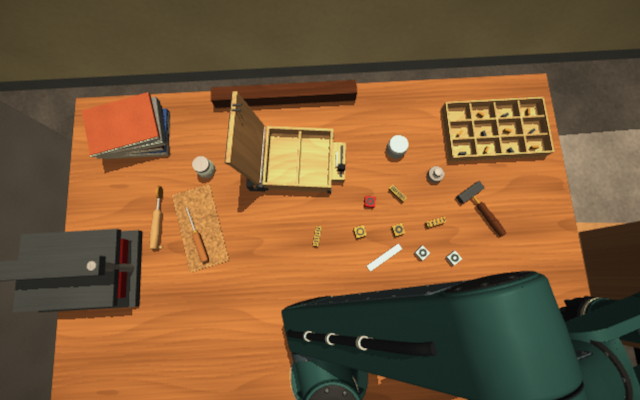

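The scene view shows a case at (385,220) with its lid open. The top view shows three long brass blocks at (317,236), (435,222) and (398,193), and two square brass blocks at (360,231) and (398,230). The look-alikes are one red block (370,202) and two white ones (423,253) and (454,258). The rod is on the mat at (195,235), with the roll tool beside it at (157,220).

```bash
python3 - <<'E'
from h import *
for n in ('scene','top'):
    im,d=env.camera(n)
    for t in ['long1_center','square1_center','case','room_hinge','room_lock','slot','lid_hinge','lid_push','lock_knob','mat','rod_grip','rod_tip','pastejar','waxtin','weight']:
        try: r=env.landmark_of(t,n)
        except Exception as e: print(t,e); continue
        print(n,t,[(np.round(x['point']).tolist(),round(x['score'],2),proj(n,x['point']).round().tolist()) for x in r[:6]])
print(env.sense()['time_s'])
im=cv2.imread('pics/top0.png'); cv2.imwrite('pics/crop1.png',cv2.resize(im[175:275,290:480],None,fx=4,fy=4,interpolation=cv2.INTER_CUBIC))
cv2.imwrite('pics/crop2.png',cv2.resize(im[90:275,140:360],None,fx=3,fy=3,interpolation=cv2.INTER_CUBIC))
E
```

```text
scene long1_center [([456.0, -373.0, 9.0], 0.52, [216.0, 253.0])]
scene square1_center [([434.0, -127.0, 12.0], 0.63, [281.0, 207.0])]
scene case [([684.0, 60.0, 1.0], 0.75, [376.0, 235.0]), ([432.0, -128.0, 13.0], 0.56, [280.0, 207.0])]
scene room_hinge [([692.0, 114.0, 26.0], 0.78, [391.0, 224.0]), ([434.0, -126.0, 14.0], 0.16, [281.0, 207.0])]
scene room_lock [([687.0, 6.0, 25.0], 0.77, [363.0, 241.0])]
scene slot [([596.0, 211.0, 43.0], 0.61, [396.0, 185.0]), ([483.0, 398.0, 3.0], 0.2, [416.0, 143.0])]
scene lid_hinge [([701.0, 182.0, 67.0], 0.82, [412.0, 208.0])]
scene lid_push [([715.0, -269.0, -1.0], 0.72, [292.0, 302.0]), ([702.0, 225.0, 256.0], 0.66, [434.0, 165.0]), ([646.0, -78.0, 58.0], 0.61, [332.0, 240.0]), ([612.0, -398.0, 2.0], 0.37, [235.0, 298.0]), ([434.0, -255.0, 12.0], 0.23, [246.0, 227.0])]
scene lock_knob [([646.0, -80.0, 55.0], 0.48, [332.0, 241.0])]
scene mat [([483.0, 399.0, 1.0], 0.69, [416.0, 144.0]), ([544.0, 531.0, -2.0], 0.22, [456.0, 138.0])]
scene rod_grip [([443.0, 403.0, 14.0], 0.64, [410.0, 133.0])]
scene rod_tip [([548.0, 440.0, 15.0], 0.5, [438.0
[... 801 characters left out ...]
697.0, 176.0, 71.0], 0.56, [262.0, 155.0])]
top lid_push [([702.0, 223.0, 252.0], 0.97, [236.0, 134.0])]
top lock_knob [([615.0, -393.0, -2.0], 0.73, [433.0, 175.0])]
top mat [([481.0, 403.0, 2.0], 0.8, [199.0, 227.0])]
top rod_grip [([446.0, 401.0, 18.0], 0.78, [198.0, 238.0]), ([677.0, 4.0, 26.0], 0.4, [315.0, 162.0]), ([512.0, -528.0, -0.0], 0.38, [476.0, 203.0])]
top rod_tip [([547.0, 443.0, 18.0], 0.56, [185.0, 208.0])]
top pastejar [([679.0, 376.0, -2.0], 0.62, [207.0, 170.0]), ([483.0, 400.0, -0.0], 0.28, [200.0, 227.0])]
top waxtin [([712.0, -273.0, -1.0], 0.71, [395.0, 150.0])]
top weight [([615.0, -394.0, 2.0], 0.59, [433.0, 175.0]), ([436.0, -252.0, 9.0], 0.5, [397.0, 230.0])]
1.7
```

View pics/crop1.png

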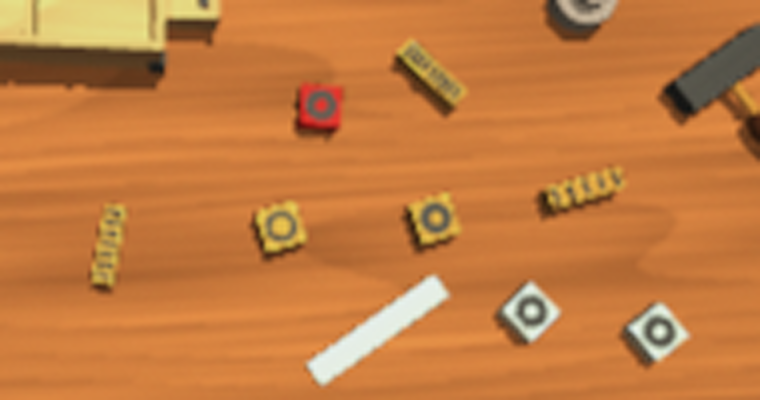

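View pics/crop2.png

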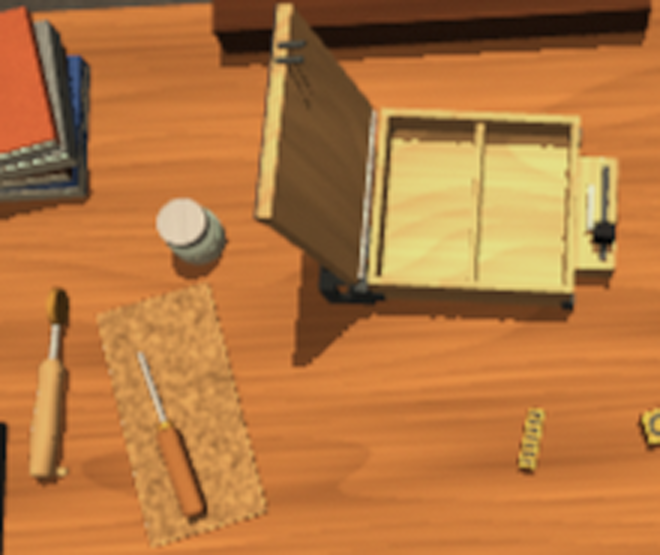

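```bash
cat > blk.py <<'E'
from h import *
def blocks(n,im,d,zmin=15,zmax=32,box=((380,640),(-520,60))):
    w=cloud(n,d)
    m=(w[...,2]>zmin)&(w[...,2]<zmax)&(w[...,0]>box[0][0])&(w[...,0]<box[0][1])&(w[...,1]>box[1][0])&(w[...,1]<box[1][1])
    k,l,st,c=cv2.connectedComponentsWithStats(m.astype(np.uint8))
    hsv=cv2.cvtColor(im,cv2.COLOR_BGR2HSV)
    out=[]
    for i in range(1,k):
        if st[i,4]<25: continue
        p=w[l==i]; r=cv2.minAreaRect(p[:,:2].astype(np.float32))
        b=cv2.boxPoints(r); e=b[1]-b[0]; f=b[2]-b[1]
        if np.hypot(*e)<np.hypot(*f): e=f
        a=np.degrees(np.arctan2(e[1],e[0]))%180
        out.append((np.round(r[0],1),np.round(sorted(r[1]),1),round(a,1),round(float(np.median(p[:,2])),1),np.median(im[l==i],0).astype(int),c[i].round()))
    return out
if __name__=='__main__':
    for n in ('scene','top'):
        im,d=env.camera(n); print(n)
        for o in blocks(n,im,d): print(*o)
E
python3 blk.py
python3 - <<'E'
from h import *
# case: rim points z 66..74
for n in ('scene','top'):
    w=cloud(n,np.load(n+'0.npy'))
    m=(abs(w[...,2]-70)<6)&(w[...,0]>560)&(w[...,0]<820)&(w[...,1]>-70)&(w[...,1]<165)
    p=w[m]; r=cv2.minAreaRect(p[:,:2].astype(np.float32)); print(n,m.sum(),r,np.median(p[:,2]), cv2.boxPoints(r).round())
    g=(abs(w[...,2])<4); print('table z',np.median(w[g][:,2]))
E
```

```text
scene
[428.9   8.9] [19. 70.] 167.1 23.0 [ 64 118 156] [315. 184.]
[ 434.6 -130.6] [33.9 36.8] 11.7 23.0 [ 61 134 182] [280. 206.]
[611.4  17.7] [57.4 84.8] 89.2 25.3 [117 196 227] [351. 222.]
[ 433.6 -257.5] [35.1 36.1] 16.2 23.7 [ 65 122 157] [245. 226.]
[ 532.5 -171.5] [34.6 37. ] 168.6 23.1 [ 33  40 179] [286. 235.]
[ 452.5 -381.3] [21.8 64.5] 104.3 23.1 [ 59 133 192] [212. 252.]
[ 555.7 -265.8] [22.2 63.6] 39.8 23.1 [ 68 125 155] [263. 257.]
[ 539.1 -493.5] [49.3 61.6] 99.8 28.7 [87 94 97] [191. 294.]
[ 617.1 -396.5] [40.6 52.2] 130.1 28.6 [154 173 193] [236. 299.]
top
[ 611.9 -391.3] [42.2 49.8] 44.7 28.8 [106 131 154] [433. 175.]
[622.2  11.8] [38.5 94. ] 87.6 27.2 [126 211 229] [314. 178.]
[ 532.4 -499.4] [52.4 71.4] 121.6 29.2 [73 84 86] [468. 194.]
[ 557.5 -261.2] [20.1 63.3] 42.6 24.1 [ 72 138 167] [397. 193.]
[585.   24.2] [ 2.1 66.9] 84.5 22.5 [34 59 83] [312. 189.]
[ 534.7 -166.3] [33.7 33.9] 171.5 24.9 [ 56  70 182] [369. 201.]
[ 454.4 -376.1] [18.2 64.2] 103.6 23.9 [ 69 146 195] [435. 221.]
[ 436.1 -251.2] [34.1 34.5] 102.9 25.1 [ 75 145 186] [398. 229.]
[430.9  14.3] [17.9 64.3] 166.8 24.8 [ 72 147 186] [316. 235.]
[ 436.7 -125.3] [34.1 34.9] 101.4 25.2 [ 78 157 196] [359. 231.]
scene 745 ((685.8505859375, 59.28252410888672), (229.25814819335938, 203.99366760253906), 83.81693267822266) 68.91353439639482 [[572. -44.]
 [775. -66.]
 [800. 162.]
 [597. 184.]]
table z -0.17014227114797387
top 606 ((687.7601928710938, 49.14379119873047), (241.6226043701172, 203.2449493408203), 84.9565200805664) 70.47327085712563 [[576. -62.]
 [778. -80.]
 [800. 161.]
 [597. 178.]]
table z 0.7510318006956949
```

```bash
cat > plan.py <<'E'
import sys
from h import *
# plan.py x y z phi : remaining move in tool units
def plan(x,y,z,phi):
    s=env.sense(); p=np.array(s['tcp_pos']); M=R.from_quat(s['tool_rot']).as_matrix()
    ph=np.degrees(np.arctan2(M[1,0],M[0,0])); dp=(phi-ph+180)%360-180
    d=np.array([x,y,z])-p
    a=np.radians(phi); Rt=np.array([[np.cos(a),np.sin(a),0],[np.sin(a),-np.cos(a),0],[0,0,-1]])
    print('t %.1f tcp'%s['time_s'],p.round(1),'phi %.1f'%ph,'zaxis',M[:,2].round(3),'op %.1f'%s['opening'],'F',np.round(s['wrist_force'],1),'q6 %.2f'%s['joint_positions'][5])
    rv=R.from_matrix(M.T@Rt).as_rotvec(degrees=True)/5
    print(' shift now-frame',(M.T@d/40).round(3),' after-turn frame',(Rt.T@d/40).round(3),' turn',rv.round(2))
if __name__=='__main__': plan(*map(float,sys.argv[1:5]))
E
python3 plan.py 453.5 -378.7 12 104
```

```text
t 1.8 tcp [ 180.6 -572.2  239.3] phi 17.5 zaxis [-0.  0. -1.] op 85.6 F [0.6 0.2 0. ] q6 -0.12
 shift now-frame [ 7.961 -2.558  5.682]  after-turn frame [3.043 7.789 5.682]  turn [ -0.   -0.  -17.3]
```

```bash
python3 -m crank '[[0.995,-0.32,0,0,0,0,45],[0.995,-0.32,0,0,0,0,45],[0.995,-0.32,0,0,0,0,45],[0.995,-0.32,0,0,0,0,45],[0.995,-0.32,0,0,0,0,45],[0.995,-0.32,0,0,0,0,45],[0.995,-0.32,0,0,0,0,45],[0.995,-0.32,0,0,0,0,45]]' 80
python3 -m crank '[[0,0,0.4,0,0,-1,45],[0,0,0.4,0,0,-1,45],[0,0,0.4,0,0,-1,45],[0,0,0.4,0,0,-1,45],[0,0,0.4,0,0,-1,45],[0,0,0.4,0,0,-1,45],[0,0,0.4,0,0,-1,45],[0,0,0.4,0,0,-1,45]]'
python3 -m crank '[[0,0,0,0,0,-1,45],[0,0,0,0,0,-1,45],[0,0,0,0,0,-1,45],[0,0,0,0,0,-1,45],[0,0,0,0,0,-1,45],[0,0,0,0,0,-1,45],[0,0,0,0,0,-1,45],[0,0,0,0,0,-1,45]]'
python3 -m crank '[[0,0,0,0,0,-1,45],[0,0,0,0,0,-0.3,45]]'
python3 plan.py 453.5 -378.7 12 104; python3 blk.py
```

```text
time_s: 2.6
tcp_pos: [454.7, -377.5, 239.4]
tool_rot: [0.988, 0.152, 0.0, 0.0]
wrist_force: [-0.2, -0.9, 0.4]
opening: 44.8
time_s: 3.4
tcp_pos: [453.5, -378.7, 110.7]
tool_rot: [0.876, 0.483, 0.0, 0.0]
wrist_force: [-0.2, -0.0, 0.0]
opening: 45.0
time_s: 4.2
tcp_pos: [453.5, -378.7, 111.3]
tool_rot: [0.658, 0.753, 0.0, 0.0]
wrist_force: [0.2, 0.1, 0.6]
opening: 44.6
time_s: 4.4
tcp_pos: [453.5, -378.7, 111.3]
tool_rot: [0.615, 0.789, 0.0, 0.0]
wrist_force: [-0.2, -0.1, 0.9]
opening: 45.1
t 4.4 tcp [ 453.5 -378.7  111.3] phi 104.1 zaxis [ 0.  0. -1.] op 45.1 F [-0.2 -0.1  0.9] q6 -1.06
 shift now-frame [1.000e-03 0.000e+00 2.483e+00]  after-turn frame [1.000e-03 1.000e-03 2.483e+00]  turn [0.   0.   0.02]
scene
[426.7   8.7] [19.2 68.7] 168.4 23.3 [ 65 123 160] [315. 184.]
[ 433.6 -131.2] [33.8 36.9] 14.2 23.1 [ 64 142 195] [280. 206.]
[612.6  16.9] [56.1 87. ] 88.1 25.3 [123 206 234] [351. 222.]
[ 433.8 -256.7] [35.2 35.8] 12.6 23.9 [ 67 129 164] [245. 226.]
[ 532.9 -171.5] [34.6 37.8] 170.1 23.7 [ 35  43 186] [286. 235.]
[ 451.1 -381.9] [24.1 64.3] 103.1 23.2 [ 55 101 144] [212. 252.]
[ 555.2 -266.2] [21.4 64.1] 40.9 22.6 [ 71 121 146] [263. 257.]
[ 533.7 -501.8] [45.8 69.5] 123.0 28.1 [ 91  99 102] [192. 294.]
[ 622.9 -399. ] [33.1 49.5] 96.0 28.4 [164 184 206] [235. 300.]
top
[620.9  11.7] [37.7 95. ] 89.7 26.9 [140 228 240] [314. 178.]
[ 601.1 -386.7] [20.3 46.3] 66.5 27.3 [113 132 147] [433. 178.]
[431.   14.3] [17.7 64.1] 166.6 25.4 [ 81 162 203] [316. 235.]
```

```bash
python3 -m crank '[[0,0,0.8,0,0,0,45],[0,0,0.8,0,0,0,45],[0,0,0.6,0,0,0,45],[0,0,0.27,0,0,0,45],[0,0,0,0,0,0,10],[0,0,0,0,0,0,10],[0,0,0,0,0,0,10],[0,0,0,0,0,0,10]]' 80
python3 -m crank '[[0,0,0,0,0,0,10],[0,0,0,0,0,0,10],[0,0,-0.3,0,0,0,10],[0,0,-0.8,0,0,0,10],[0,0,-1,0,0,0,10],[0,0,-1,0,0,0,10],[0,0,-1,0,0,0,10]]'
python3 plan.py 670 10 38 84.5
```

```text
time_s: 5.3
tcp_pos: [454.0, -379.1, 13.5]
tool_rot: [0.616, 0.788, -0.0, 0.001]
wrist_force: [0.5, 0.0, -2.7]
opening: 16.2
time_s: 6.0
tcp_pos: [453.0, -378.2, 178.6]
tool_rot: [0.616, 0.788, 0.0, -0.0]
wrist_force: [0.3, -0.5, -2.4]
opening: 16.6
t 6.0 tcp [ 453.  -378.2  178.6] phi 104.0 zaxis [-0.  0. -1.] op 16.6 F [ 0.3 -0.5 -2.4] q6 -1.06
 shift now-frame [8.101 7.614 3.518]  after-turn frame [10.18   4.469  3.516]  turn [-0.  -0.   3.9]
```

```bash
python3 plan.py 746.8 107.9 41 84.5
```

```text
t 6.0 tcp [ 453.  -378.2  178.6] phi 104.0 zaxis [-0.  0. -1.] op 16.6 F [ 0.3 -0.5 -2.4] q6 -1.06
 shift now-frame [10.01  10.07   3.443]  after-turn frame [12.801  6.145  3.441]  turn [-0.  -0.   3.9]
```

```bash
python3 -m crank '[[0,0,0,0,0,0.975,10],[0,0,0,0,0,0.975,10],[0,0,0,0,0,0.975,10],[0,0,0,0,0,0.975,10],[0.914,0.439,0,0,0,0,10],[0.914,0.439,0,0,0,0,10],[0.914,0.439,0,0,0,0,10],[0.914,0.439,0,0,0,0,10]]' 80
python3 -m crank '[[0.914,0.439,0,0,0,0,10],[0.914,0.439,0,0,0,0,10],[0.914,0.439,0,0,0,0,10],[0.914,0.439,0,0,0,0,10],[0.914,0.439,0,0,0,0,10],[0.914,0.439,0,0,0,0,10],[0.914,0.439,0,0,0,0,10],[0.914,0.439,0,0,0,0,10]]' 80
python3 -m crank '[[0.914,0.439,0,0,0,0,10],[0.914,0.439,0,0,0,0,10],[0,0,0,0,0,0,10]]' 80
python3 plan.py 746.8 107.9 41 84.5
python3 - <<'E'
from h import *
im,d=env.camera('scene'); cv2.imwrite('pics/s1.png',cv2.resize(im[60:320,160:520],None,fx=2.2,fy=2.2))
E
```

```text
time_s: 6.8
tcp_pos: [537.6, -238.3, 177.2]
tool_rot: [0.74, 0.672, 0.0, -0.0]
wrist_force: [0.8, -0.5, -1.6]
opening: 16.2
time_s: 7.6
tcp_pos: [705.3, 39.6, 177.1]
tool_rot: [0.74, 0.673, -0.0, -0.0]
wrist_force: [0.7, -0.3, -2.5]
opening: 16.2
time_s: 7.9
tcp_pos: [748.9, 112.8, 176.9]
tool_rot: [0.739, 0.674, 0.002, -0.0]
wrist_force: [-1.1, -1.0, -3.1]
opening: 16.0
t 7.9 tcp [748.9 112.8 176.9] phi 84.8 zaxis [ 0.002  0.003 -1.   ] op 16.0 F [-1.1 -1.  -3.1] q6 0.15
 shift now-frame [-0.138 -0.048  3.397]  after-turn frame [-0.128 -0.04   3.397]  turn [ 0.02 -0.03  0.05]
```

View pics/s1.png

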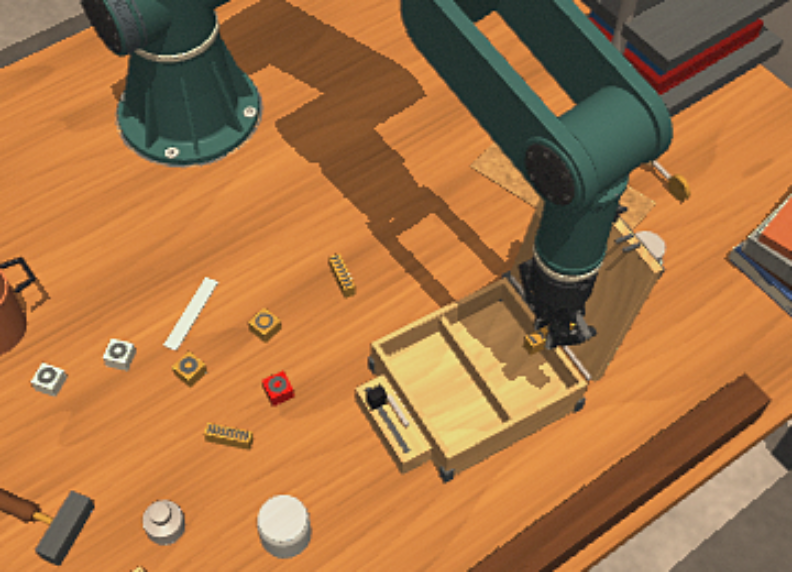

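```bash
python3 -m crank '[[-0.1,0,0.8,0,0,0,10],[0,0,0.8,0,0,0,10],[0,0,0.8,0,0,0,10],[0,0,0.5,0,0,0,10],[0,0,0,0,0,0,10]]' 80
python3 plan.py 746.8 105 41 84.5
```

```text
time_s: 8.45
tcp_pos: [742.7, 102.0, 56.8]
tool_rot: [0.74, 0.672, -0.003, -0.003]
wrist_force: [-1.0, 0.1, -2.7]
opening: 16.2
t 8.4 tcp [742.7 102.   56.8] phi 84.5 zaxis [-0.008 -0.001 -1.   ] op 16.2 F [-1.   0.1 -2.7] q6 0.14
 shift now-frame [0.085 0.098 0.394]  after-turn frame [0.085 0.095 0.395]  turn [-0.09  0.02 -0.01]
```

```bash
python3 -m crank '[[0,0,0.2,0,0,0,10],[0,0,0.17,0,0,0,10],[0,0,0,0,0,0,10],[0,0,0,0,0,0,10]]' 80
python3 plan.py 746.8 105 41 84.5
```

```text
time_s: 8.85
tcp_pos: [747.0, 103.4, 46.5]
tool_rot: [0.74, 0.673, 0.0, 0.0]
wrist_force: [-0.0, -0.9, -2.6]
opening: 16.3
t 8.8 tcp [747.  103.4  46.5] phi 84.5 zaxis [ 0.001  0.    -1.   ] op 16.3 F [-0.  -0.9 -2.6] q6 0.14
 shift now-frame [ 0.039 -0.009  0.138]  after-turn frame [ 0.039 -0.009  0.138]  turn [ 0.01 -0.    0.  ]
```

```bash
python3 -m crank '[[0,0,0.1,0,0,0,10],[0,0,0.06,0,0,0,10],[0,0,0,0,0,0,10]]' 80
python3 plan.py 746.8 105 41 84.5
```

```text
time_s: 9.15
tcp_pos: [746.8, 103.5, 39.4]
tool_rot: [0.74, 0.673, 0.0, 0.0]
wrist_force: [0.9, -0.2, -3.1]
opening: 15.8
t 9.2 tcp [746.8 103.5  39.4] phi 84.5 zaxis [ 0.  0. -1.] op 15.8 F [ 0.9 -0.2 -3.1] q6 0.14
 shift now-frame [ 0.037 -0.004 -0.04 ]  after-turn frame [ 0.037 -0.004 -0.04 ]  turn [ 0.   -0.    0.01]
```

```bash
python3 -m crank '[[0,0,0.02,0,0,0,10],[0,0,0,0,0,0,32],[0,0,0,0,0,0,32],[0,0,0,0,0,0,32],[0,0,-0.5,0,0,0,32],[0,0,-1,0,0,0,32],[0,0,-1,0,0,0,32],[0,0,-1,0,0,0,32]]' 80
python3 -m crank '[[-1,0,0,0,0,0,45],[-1,0,0,0,0,0,45],[-1,0,0,0,0,0,45]]' 80
python3 plan.py 556.6 -263.5 13 41.5
```

```text
time_s: 9.95
tcp_pos: [746.4, 103.4, 179.7]
tool_rot: [0.74, 0.673, -0.0, -0.0]
wrist_force: [-0.3, -0.3, 0.8]
opening: 31.7
time_s: 10.25
tcp_pos: [735.2, -16.9, 179.2]
tool_rot: [0.74, 0.673, 0.0, 0.0]
wrist_force: [1.9, -0.1, -0.5]
opening: 45.1
t 10.2 tcp [735.2 -16.9 179.2] phi 84.6 zaxis [ 0.001 -0.    -1.   ] op 45.1 F [ 1.9 -0.1 -0.5] q6 -0.02
 shift now-frame [-6.558 -3.868  4.152]  after-turn frame [-7.429  1.659  4.156]  turn [ 0.01 -0.    8.62]
```

```bash
python3 blk.py | grep -v '61[0-9]\.\|62[0-9]\.'
python3 - <<'E'
from h import *
im,d=env.camera('top'); cv2.imwrite('pics/t2.png',cv2.resize(im[90:280,140:500],None,fx=2.2,fy=2.2))
E
```

```text
scene
[426.6   9.6] [18.7 67.8] 167.2 22.9 [ 44  82 111] [315. 184.]
[ 434.5 -130.3] [35.8 35.9] 103.0 23.0 [ 64 143 195] [280. 206.]
[ 433.5 -257. ] [35.3 36.2] 14.9 23.2 [ 67 128 163] [245. 226.]
[ 533.3 -171.7] [35.5 36.9] 167.8 23.8 [ 34  44 194] [286. 235.]
[ 555.8 -266.2] [22.2 66.9] 42.5 23.4 [ 70 118 146] [263. 257.]
[ 534.  -500.8] [44.8 66. ] 119.1 28.3 [ 91  99 102] [192. 295.]
top
[ 557.4 -261. ] [18.8 63.1] 42.4 24.6 [ 82 155 183] [397. 193.]
[ 530.3 -498.4] [55.4 67.4] 121.4 29.2 [83 95 98] [467. 194.]
[ 534.6 -166.6] [33.8 34.4] 169.6 25.6 [ 65  80 204] [369. 201.]
[ 436.3 -251.2] [33.8 34.4] 104.1 25.3 [ 85 163 205] [398. 229.]
```

View pics/t2.png

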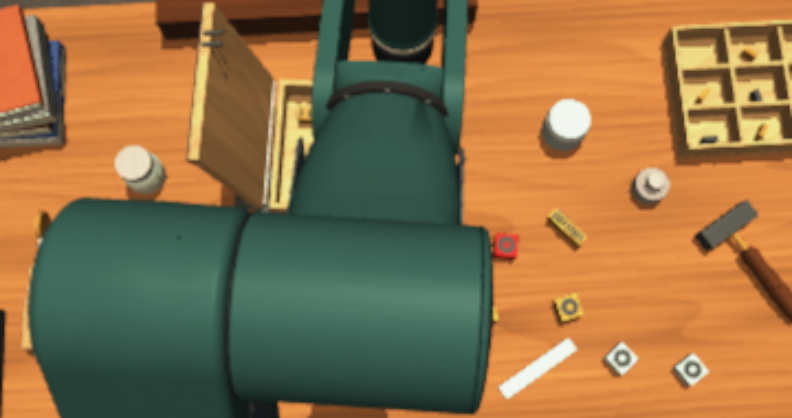

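L3 is still in place, now at (565,228) in this crop, and the first block is in the hinge compartment at about (302,110).

```bash
python3 -m crank '[[-0.937,-0.552,0,0,0,0,45],[-0.937,-0.552,0,0,0,0,45],[-0.937,-0.552,0,0,0,0,45],[-0.937,-0.552,0,0,0,0,45],[-0.937,-0.552,0,0,0,0,45],[-0.937,-0.552,0,0,0,0,45],[-0.937,-0.552,0,0,0,0,45]]' 80
python3 -m crank '[[0,0,0.2,0,0,1,45],[0,0,0.2,0,0,1,45],[0,0,0.2,0,0,1,45],[0,0,0.2,0,0,1,45],[0,0,0.2,0,0,1,45],[0,0,0.2,0,0,1,45],[0,0,0.2,0,0,1,45],[0,0,0.2,0,0,1,45]]'
python3 -m crank '[[0,0,0,0,0,0.55,45],[0,0,0,0,0,0,45]]'
python3 plan.py 556.6 -263.5 13 42
```

```text
time_s: 11.1
tcp_pos: [555.9, -262.5, 178.6]
tool_rot: [0.74, 0.673, 0.0, 0.0]
wrist_force: [0.7, -0.8, 0.2]
opening: 45.0
time_s: 11.9
tcp_pos: [557.0, -261.3, 114.2]
tool_rot: [0.926, 0.378, 0.0, -0.0]
wrist_force: [-0.0, 0.1, -0.3]
opening: 45.2
time_s: 12.1
tcp_pos: [556.7, -261.2, 114.1]
tool_rot: [0.934, 0.357, 0.0, -0.0]
wrist_force: [-0.5, 0.4, -0.3]
opening: 45.3
t 12.1 tcp [ 556.7 -261.2  114.1] phi 41.8 zaxis [-0.     0.001 -1.   ] op 45.3 F [-0.5  0.4 -0.3] q6 0.29
 shift now-frame [-0.041  0.042  2.528]  after-turn frame [-0.04   0.04   2.528]  turn [-0.01 -0.   -0.04]
```

```bash
python3 -m crank '[[-0.04,0.04,0.8,0,0,0,45],[0,0,0.8,0,0,0,45],[0,0,0.6,0,0,0,45],[0,0,0.32,0,0,0,45],[0,0,0,0,0,0,10],[0,0,0,0,0,0,10],[0,0,0,0,0,0,10],[0,0,0,0,0,0,10]]' 80
python3 -m crank '[[0,0,0,0,0,0,10],[0,0,0,0,0,0,10],[0,0,-0.3,0,0,0,10],[0,0,-0.8,0,0,0,10],[0,0,-1,0,0,0,10],[0,0,-1,0,0,0,10],[0,0,-1,0,0,0,10]]'
python3 plan.py 692.1 111 40 84.5
```

```text
time_s: 12.9
tcp_pos: [556.9, -265.1, 14.8]
tool_rot: [0.934, 0.357, 0.001, 0.001]
wrist_force: [0.2, -0.3, -2.4]
opening: 16.0
time_s: 13.6
tcp_pos: [555.7, -264.5, 179.9]
tool_rot: [0.934, 0.356, -0.0, -0.0]
wrist_force: [1.2, 0.5, -2.1]
opening: 16.1
t 13.6 tcp [ 555.7 -264.5  179.9] phi 41.8 zaxis [-0.  0. -1.] op 16.1 F [ 1.2  0.5 -2.1] q6 0.29
 shift now-frame [ 8.796 -4.729  3.499]  after-turn frame [9.671 2.495 3.498]  turn [-0.   -0.   -8.55]
```

```bash
python3 -m crank '[[0,0,0,0,0,-0.95,10],[0,0,0,0,0,-0.95,10],[0,0,0,0,0,-0.95,10],[0,0,0,0,0,-0.95,10],[0,0,0,0,0,-0.95,10],[0,0,0,0,0,-0.95,10],[0,0,0,0,0,-0.95,10],[0,0,0,0,0,-0.95,10]]'
python3 -m crank '[[0,0,0,0,0,-0.95,10],[0.96,0.25,0,0,0,0,10],[0.96,0.25,0,0,0,0,10],[0.96,0.25,0,0,0,0,10],[0.96,0.25,0,0,0,0,10],[0.96,0.25,0,0,0,0,10],[0.96,0.25,0,0,0,0,10],[0.96,0.25,0,0,0,0,10]]'
python3 -m crank '[[0.96,0.25,0,0,0,0,10],[0.96,0.25,0,0,0,0,10],[0.96,0.25,0,0,0,0,10],[0,0,0,0,0,0,10],[0,0,0,0,0,0,10]]'
python3 plan.py 692.1 109 40 84.5
```

```text
time_s: 14.4
tcp_pos: [555.8, -264.5, 178.4]
tool_rot: [0.766, 0.643, 0.0, -0.0]
wrist_force: [-0.2, 0.6, -2.5]
opening: 16.1
time_s: 15.2
tcp_pos: [651.6, -2.2, 178.5]
tool_rot: [0.74, 0.672, 0.0, 0.0]
wrist_force: [0.8, -0.1, -2.5]
opening: 16.0
time_s: 15.7
tcp_pos: [692.0, 108.9, 178.0]
tool_rot: [0.739, 0.673, -0.0, 0.0]
wrist_force: [0.1, 0.2, -1.9]
opening: 16.0
t 15.7 tcp [692.  108.9 178. ] phi 84.6 zaxis [-0. -0. -1.] op 16.0 F [ 0.1  0.2 -1.9] q6 0.15
 shift now-frame [3.00e-03 2.00e-03 3.45e+00]  after-turn frame [2.00e-03 1.00e-03 3.45e+00]  turn [-0.    0.    0.03]
```

```bash
python3 -m crank '[[0,0,0.8,0,0,0,10],[0,0,0.8,0,0,0,10],[0,0,0.8,0,0,0,10],[0,0,0.6,0,0,0,10],[0,0,0.3,0,0,0,10],[0,0,0.15,0,0,0,10],[0,0,0,0,0,0,10],[0,0,0,0,0,0,10]]'
python3 plan.py 692.1 109 39.5 84.5
```

```text
time_s: 16.5
tcp_pos: [693.3, 107.4, 41.2]
tool_rot: [0.74, 0.672, 0.001, 0.001]
wrist_force: [0.1, 0.4, -1.9]
opening: 16.1
t 16.5 tcp [693.3 107.4  41.2] phi 84.5 zaxis [ 0.002  0.    -1.   ] op 16.1 F [ 0.1  0.4 -1.9] q6 0.15
 shift now-frame [ 0.036 -0.034  0.041]  after-turn frame [ 0.036 -0.034  0.041]  turn [ 0.03 -0.   -0.  ]
```

```bash
python3 -m crank '[[0,0,0.05,0,0,0,10],[0,0,0,0,0,0,10],[0,0,0,0,0,0,32],[0,0,0,0,0,0,32],[0,0,0,0,0,0,32],[0,0,-0.5,0,0,0,32],[0,0,-1,0,0,0,32],[0,0,-1,0,0,0,32]]' 80
python3 -m crank '[[-0.3,0,-1,0,0,0,32],[-1,0.2,0,0,0,0,45],[-1,0.2,0,0,0,0,45],[-1,0.2,0,0,0,0,45]]' 80
python3 blk.py | grep -v '61[0-9]\.\|62[0-9]\.'
python3 plan.py 429 11.3 13 167
```

```text
time_s: 17.3
tcp_pos: [691.5, 107.9, 137.6]
tool_rot: [0.74, 0.672, -0.001, -0.001]
wrist_force: [0.5, 0.0, 0.5]
opening: 32.0
time_s: 17.7
tcp_pos: [703.9, -26.7, 178.3]
tool_rot: [0.74, 0.673, 0.0, 0.0]
wrist_force: [0.8, -0.2, -0.0]
opening: 45.1
scene
[405.7  39.8] [18.3 53. ] 168.6 22.8 [ 66 123 160] [319. 175.]
[ 435.  -130.5] [33.6 37.4] 107.1 23.7 [ 64 142 195] [280. 206.]
[ 433.8 -257.3] [36.6 37.6] 15.1 24.0 [ 66 125 159] [245. 226.]
[ 531.4 -171.3] [34.7 39.7] 170.2 23.6 [ 32  41 198] [286. 235.]
[ 534.6 -501.7] [45.  67.5] 121.5 28.6 [ 90  98 101] [192. 294.]
top
[ 605.9 -384.7] [24.9 49.4] 43.7 28.6 [116 137 167] [432. 176.]
[ 530.9 -499.3] [55.4 68. ] 121.3 29.2 [83 96 99] [468. 194.]
[ 534.9 -166.1] [34.3 34.6] 169.6 24.7 [ 64  81 204] [369. 201.]
[ 436.4 -251.1] [33.9 34.1] 12.5 24.9 [ 85 163 205] [398. 229.]
t 17.8 tcp [704.3 -31.2 177.8] phi 84.3 zaxis [ 0.001 -0.002 -1.   ] op 44.9 F [ 0.5  0.7 -0.2] q6 -0.04
 shift now-frame [ 0.38 -6.96  4.11]  after-turn frame [ 6.946 -0.514  4.12 ]  turn [-1.000e-02  3.000e-02 -1.654e+01]
```

L1 has been knocked aside. I'll measure it again with a wider search box.

```bash
python3 - <<'E'
from blk import *
for n in ('scene','top'):
    im,d=env.camera(n)
    for o in blocks(n,im,d,box=((300,520),(-60,120))): print(n,*o)
    if n=='scene': cv2.imwrite('pics/s3.png',cv2.resize(im[60:320,160:520],None,fx=2.2,fy=2.2))
E
```

```text
scene [395.5  42.4] [18.2 71.1] 166.4 23.2 [ 64 123 160] [318. 173.]
```

View pics/s3.png

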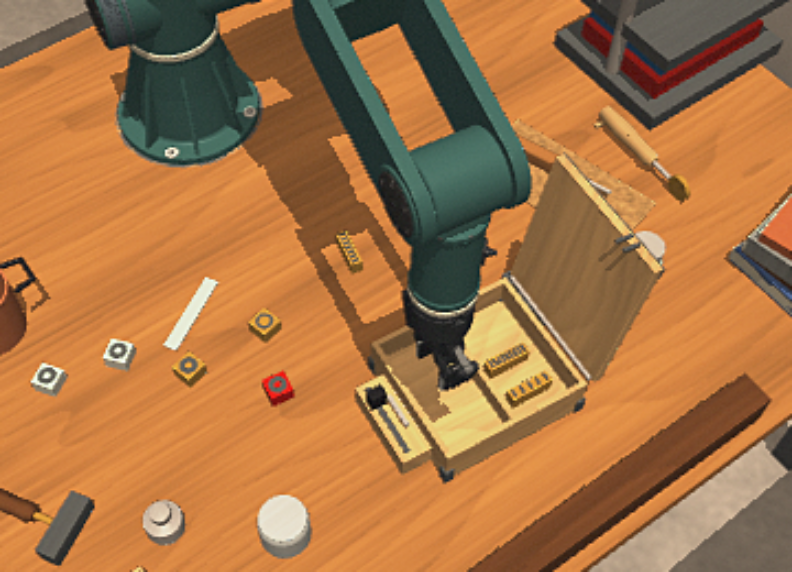

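Both placed blocks lie flat in the hinge compartment at (507,360) and (528,388). L1 is now near (350,250).

```bash
python3 plan.py 397.5 44.8 13 167
```

```text
t 17.9 tcp [703.6 -26.6 177.5] phi 84.4 zaxis [-0.     0.001 -1.   ] op 44.8 F [-0.5  0.4 -0.4] q6 -0.04
 shift now-frame [ 1.027 -7.788  4.115]  after-turn frame [7.857 0.018 4.111]  turn [ 0.000e+00 -1.000e-02 -1.652e+01]
```

```bash
python3 -m crank '[[0.13,-0.97,0,0,0,0,45],[0.13,-0.97,0,0,0,0,45],[0.13,-0.97,0,0,0,0,45],[0.13,-0.97,0,0,0,0,45],[0.13,-0.97,0,0,0,0,45],[0.13,-0.97,0,0,0,0,45],[0.13,-0.97,0,0,0,0,45],[0.13,-0.97,0,0,0,0,45]]' 80
python3 -m crank '[[0,0,0.2,0,0,-1,45],[0,0,0.2,0,0,-1,45],[0,0,0.2,0,0,-1,45],[0,0,0.2,0,0,-1,45],[0,0,0.2,0,0,-1,45],[0,0,0.2,0,0,-1,45],[0,0,0.2,0,0,-1,45],[0,0,0.2,0,0,-1,45]]'
python3 -m crank '[[0,0,0,0,0,-1,45],[0,0,0,0,0,-1,45],[0,0,0,0,0,-1,45],[0,0,0,0,0,-1,45],[0,0,0,0,0,-1,45],[0,0,0,0,0,-1,45],[0,0,0,0,0,-1,45],[0,0,0,0,0,-1,45]]'
python3 -m crank '[[0,0,0,0,0,-0.5,45],[0,0,0,0,0,0,45]]'
python3 plan.py 397.5 44.8 13 167
python3 - <<'E'
from blk import *
for n in ('scene','top'):
    im,d=env.camera(n)
    for o in blocks(n,im,d,box=((300,520),(-60,120))): print(n,*o)
E
```

```text
time_s: 18.7
tcp_pos: [396.7, 46.9, 177.7]
tool_rot: [0.74, 0.673, 0.0, -0.0]
wrist_force: [-0.6, 0.5, -0.0]
opening: 45.3
time_s: 19.5
tcp_pos: [398.4, 46.6, 113.5]
tool_rot: [0.463, 0.886, 0.0, -0.0]
wrist_force: [0.5, 1.3, 0.0]
opening: 45.3
time_s: 20.3
tcp_pos: [398.4, 46.6, 113.8]
tool_rot: [0.132, 0.991, 0.0, -0.0]
wrist_force: [-0.3, 0.1, -0.6]
opening: 44.9
time_s: 20.5
tcp_pos: [398.4, 46.5, 113.8]
tool_rot: [0.112, 0.994, 0.0, 0.0]
wrist_force: [-0.5, -0.3, -0.0]
opening: 44.7
t 20.5 tcp [398.4  46.5 113.8] phi 167.1 zaxis [ 0.     0.001 -1.   ] op 44.7 F [-0.5 -0.3 -0. ] q6 -1.40
 shift now-frame [ 0.013 -0.047  2.52 ]  after-turn frame [ 0.013 -0.046  2.52 ]  turn [ 0.01 -0.    0.02]
scene [395.4  43.1] [18.7 70.8] 166.6 23.4 [ 61 118 152] [318. 173.]
```

```bash
python3 -m crank '[[0,-0.04,0.8,0,0,0,45],[0,0,0.8,0,0,0,45],[0,0,0.6,0,0,0,45],[0,0,0.32,0,0,0,45],[0,0,0,0,0,0,10],[0,0,0,0,0,0,10],[0,0,0,0,0,0,10],[0,0,0,0,0,0,10]]' 80
python3 -m crank '[[0,0,0,0,0,0,10],[0,0,0,0,0,0,10],[0,0,-0.3,0,0,0,10],[0,0,-0.8,0,0,0,10],[0,0,-1,0,0,0,10],[0,0,-1,0,0,0,10],[0,0,-1,0,0,0,10]]'
python3 plan.py 637.4 114.5 40 84.5
```

```text
time_s: 21.4
tcp_pos: [398.9, 43.9, 13.7]
tool_rot: [0.113, 0.994, 0.0, 0.001]
wrist_force: [-0.3, -0.5, -3.3]
opening: 16.2
time_s: 22.1
tcp_pos: [397.5, 43.8, 178.6]
tool_rot: [0.113, 0.994, 0.0, -0.0]
wrist_force: [0.8, -0.2, -2.9]
opening: 15.8
t 22.1 tcp [397.5  43.8 178.6] phi 167.0 zaxis [-0.  0. -1.] op 15.8 F [ 0.8 -0.2 -2.9] q6 -1.41
 shift now-frame [-5.448  3.069  3.463]  after-turn frame [2.333 5.8   3.464]  turn [-0.  -0.  16.5]
```

```bash
python3 -m crank '[[-0.778,0.438,0,0,0,1,10],[0,0,0,0,0,1,10],[0,0,0,0,0,1,10],[0,0,0,0,0,1,10],[0,0,0,0,0,1,10],[0,0,0,0,0,1,10],[0,0,0,0,0,1,10],[0,0,0,0,0,1,10]]'
python3 -m crank '[[0,0,0,0,0,1,10],[0,0,0,0,0,1,10],[0,0,0,0,0,1,10],[0,0,0,0,0,1,10],[0,0,0,0,0,1,10],[0,0,0,0,0,1,10],[0,0,0,0,0,1,10],[0,0,0,0,0,1,10]]'
python3 -m crank '[[0,0,0,0,0,0.5,10],[0,0,0,0,0,0,10]]'
python3 plan.py 637.4 114.5 40 84.5
```

```text
time_s: 22.9
tcp_pos: [431.9, 53.9, 176.8]
tool_rot: [0.448, 0.894, -0.0, -0.0]
wrist_force: [0.5, -0.2, -1.8]
opening: 16.2
time_s: 23.7
tcp_pos: [432.0, 53.9, 176.8]
tool_rot: [0.727, 0.687, -0.0, -0.0]
wrist_force: [-0.2, -0.8, -1.3]
opening: 16.5
time_s: 23.9
tcp_pos: [432.0, 53.9, 176.8]
tool_rot: [0.74, 0.672, -0.0, -0.0]
wrist_force: [0.2, 0.4, -3.0]
opening: 16.3
t 23.9 tcp [432.   53.9 176.8] phi 84.5 zaxis [-0.001  0.    -1.   ] op 16.3 F [ 0.2  0.4 -3. ] q6 0.06
 shift now-frame [2.001 4.968 3.418]  after-turn frame [2.001 4.966 3.421]  turn [-0.01 -0.   -0.  ]
```

```bash
python3 -m crank '[[0.4,0.99,0,0,0,0,10],[0.4,0.99,0,0,0,0,10],[0.4,0.99,0,0,0,0,10],[0.4,0.99,0,0,0,0,10],[0.4,0.99,0,0,0,0,10],[0,0,0,0,0,0,10],[0,0,0,0,0,0,10]]'
python3 plan.py 637.4 114.5 40 84.5
python3 -m crank '[[0,0,0.8,0,0,0,10],[0,0,0.8,0,0,0,10],[0,0,0.8,0,0,0,10],[0,0,0.6,0,0,0,10],[0,0,0.3,0,0,0,10],[0,0,0,0,0,0,10],[0,0,0,0,0,0,10]]'
python3 plan.py 637.4 114.5 39.5 84.5
```

```text
time_s: 24.6
tcp_pos: [637.4, 114.8, 176.0]
tool_rot: [0.74, 0.673, -0.001, -0.0]
wrist_force: [-0.6, -0.3, -2.8]
opening: 16.1
t 24.6 tcp [637.4 114.8 176. ] phi 84.6 zaxis [-0.001 -0.    -1.   ] op 16.1 F [-0.6 -0.3 -2.8] q6 0.17
 shift now-frame [-0.006  0.007  3.401]  after-turn frame [-7.000e-03  2.000e-03  3.401e+00]  turn [-0.02  0.    0.02]
time_s: 25.3
tcp_pos: [637.4, 114.5, 45.8]
tool_rot: [0.74, 0.673, 0.0, 0.0]
wrist_force: [0.7, -0.4, -2.6]
opening: 16.2
t 25.3 tcp [637.4 114.5  45.8] phi 84.5 zaxis [ 0.001  0.    -1.   ] op 16.2 F [ 0.7 -0.4 -2.6] q6 0.17
 shift now-frame [-0.001 -0.     0.158]  after-turn frame [-0.001 -0.     0.158]  turn [ 0.01 -0.    0.01]
```

```bash
python3 -m crank '[[0,0,0.1,0,0,0,10],[0,0,0.07,0,0,0,10],[0,0,0,0,0,0,10],[0,0,0,0,0,0,32],[0,0,0,0,0,0,32],[0,0,0,0,0,0,32],[0,0,-0.5,0,0,0,32],[0,0,-1,0,0,0,32]]' 80
python3 -m crank '[[0,0,-1,0,0,0,32],[0,0,-1,0,0,0,60],[-1,-1,0,0,0,0,60],[-1,-1,0,0,0,0,60],[-1,-1,0,0,0,-1,60]]' 80
python3 blk.py | grep -v '61[0-9]\.\|62[0-9]\.'
python3 plan.py 435.5 -127.8 13 102.5
python3 - <<'E'
from h import *
im,d=env.camera('scene'); cv2.imwrite('pics/s4.png',cv2.resize(im[60:320,160:520],None,fx=2.2,fy=2.2))
E
```

```text
time_s: 26.1
tcp_pos: [634.4, 114.4, 95.5]
tool_rot: [0.74, 0.672, -0.003, -0.002]
wrist_force: [0.3, -0.1, 0.2]
opening: 31.9
time_s: 26.6
tcp_pos: [520.4, 18.5, 178.5]
tool_rot: [0.709, 0.705, 0.0, 0.0]
wrist_force: [0.1, -1.1, 0.4]
opening: 60.3
scene
[ 434.1 -130.5] [35.8 36.2] 15.5 23.3 [ 61 138 189] [280. 206.]
[ 433.5 -256.8] [35.2 35.9] 11.7 23.2 [ 65 122 156] [245. 226.]
[ 532.1 -171.7] [33.6 37.2] 172.5 22.9 [ 32  40 180] [286. 235.]
[ 535.3 -499.4] [44.7 65.9] 118.5 28.1 [87 95 98] [192. 295.]
[ 630.  -402.6] [18.6 48.3] 80.4 28.5 [122 138 156] [235. 301.]
top
[ 608.2 -383.9] [26.4 50.3] 32.0 28.7 [107 131 154] [432. 176.]
[ 542.6 -489.4] [55.7 64.1] 94.5 29.1 [76 87 90] [468. 194.]
[ 534.8 -165.8] [33.2 33.5] 171.5 24.8 [ 59  74 190] [369. 201.]
[ 436.5 -250.5] [33.5 34.8] 104.6 24.8 [ 78 150 190] [398. 229.]
[ 436.6 -125.8] [33.8 34.5] 102.3 25.5 [ 81 163 200] [359. 231.]
t 26.7 tcp [514.7  17.  177.3] phi 89.5 zaxis [-0.007 -0.001 -1.   ] op 60.0 F [ 0.4 -0.1 -0.1] q6 -0.09
 shift now-frame [-3.632 -1.919  4.124]  after-turn frame [-3.105 -2.716  4.108]  turn [-0.08 -0.   -2.6 ]
```

View pics/s4.png

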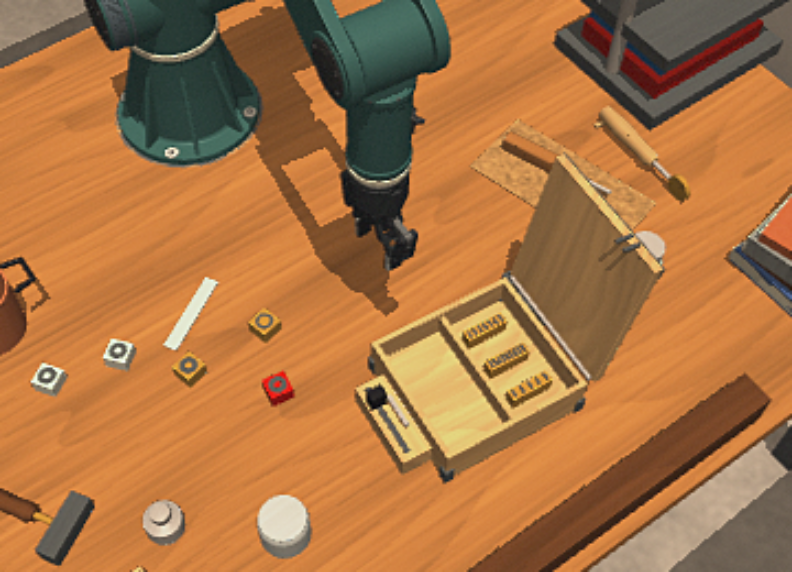

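All three long blocks lie flat in the hinge compartment, and the squares haven't moved at (264,323) and (188,367). Next is S1.

```bash
python3 -m crank '[[0,0,0,0,0,-0.9,60],[0,0,0,0,0,-0.85,60],[0,0,0,0,0,-0.85,60],[-0.78,-0.68,0,0,0,0,60],[-0.78,-0.68,0,0,0,0,60],[-0.78,-0.68,0.4,0,0,0,60],[-0.78,-0.68,0.8,0,0,0,60],[0,0,0.4,0,0,0,60]]'
python3 -m crank '[[0,0,0,0,0,0,60],[0,0,0,0,0,0,60]]'
python3 plan.py 435.5 -127.8 13 102.5
```

```text
time_s: 27.55
tcp_pos: [442.5, -127.6, 114.4]
tool_rot: [0.627, 0.779, -0.0, 0.0]
wrist_force: [0.0, 0.7, -0.9]
opening: 59.8
time_s: 27.75
tcp_pos: [444.6, -124.6, 115.8]
tool_rot: [0.626, 0.78, 0.0, 0.0]
wrist_force: [-0.1, 0.2, -0.2]
opening: 60.1
t 27.8 tcp [ 444.6 -124.6  115.8] phi 102.5 zaxis [ 0.001  0.    -1.   ] op 60.1 F [-0.1  0.2 -0.2] q6 -0.64
 shift now-frame [-0.03  -0.241  2.569]  after-turn frame [-0.03  -0.239  2.569]  turn [ 0.01 -0.    0.  ]
```

```bash
python3 -m crank '[[-0.03,-0.24,0.8,0,0,0,60],[0,0,0.8,0,0,0,60],[0,0,0.6,0,0,0,60],[0,0,0.37,0,0,0,60],[0,0,0,0,0,0,25],[0,0,0,0,0,0,25],[0,0,0,0,0,0,25],[0,0,0,0,0,0,25]]' 80
python3 -m crank '[[0,0,0,0,0,0,25],[0,0,-0.3,0,0,0,25],[0,0,-0.8,0,0,0,25],[0,0,-1,0,0,0,25],[0,0,-1,0,0,0,25],[0,0,-1,0,0,0,25],[0,0,0,0,0,0,25]]'
python3 plan.py 647.1 11.2 40 84.5
```

```text
time_s: 28.55
tcp_pos: [435.3, -128.1, 13.8]
tool_rot: [0.626, 0.78, 0.0, 0.001]
wrist_force: [0.4, -0.3, -1.7]
opening: 31.9
time_s: 29.25
tcp_pos: [437.5, -129.5, 181.8]
tool_rot: [0.626, 0.78, 0.001, 0.005]
wrist_force: [1.4, -0.6, -3.0]
opening: 32.2
t 29.2 tcp [ 437.5 -129.5  181.8] phi 102.5 zaxis [ 0.01  -0.004 -1.   ] op 32.2 F [ 1.4 -0.6 -3. ] q6 -0.66
 shift now-frame [2.32  5.848 3.58 ]  after-turn frame [4.003 4.878 3.546]  turn [0.11 0.06 3.6 ]
```

```bash
python3 plan.py 716.7 5.5 40 84.5; python3 -m crank '[[0,0,0,0,0,0.9,25],[0,0,0,0,0,0.9,25],[0,0,0,0,0,0.9,25],[0,0,0,0,0,0.9,25],[0.47,0.82,0,0,0,0,25],[0.47,0.82,0,0,0,0,25],[0.47,0.82,0,0,0,0,25],[0.47,0.82,0,0,0,0,25]]'
python3 -m crank '[[0.47,0.82,0,0,0,0,25],[0.47,0.82,0,0,0,0,25],[0.47,0.82,0,0,0,0,25],[0.47,0.82,0,0,0,0,25],[0,0,0,0,0,0,25],[0,0,0,0,0,0,25]]'
python3 plan.py 716.7 5.5 40 84.5;
```

```text
t 29.2 tcp [ 437.5 -129.5  181.8] phi 102.5 zaxis [ 0.01  -0.004 -1.   ] op 32.2 F [ 1.4 -0.6 -3. ] q6 -0.66
 shift now-frame [1.803 7.515 3.597]  after-turn frame [4.028 6.624 3.546]  turn [0.11 0.06 3.6 ]
time_s: 30.05
tcp_pos: [572.3, -64.7, 175.6]
tool_rot: [0.74, 0.672, -0.001, -0.001]
wrist_force: [1.0, -0.1, -2.0]
opening: 31.9
time_s: 30.65
tcp_pos: [709.0, -2.8, 174.8]
tool_rot: [0.74, 0.673, -0.001, -0.001]
wrist_force: [-0.2, 1.0, -2.3]
opening: 32.3
t 30.6 tcp [709.   -2.8 174.8] phi 84.6 zaxis [-0.003  0.    -1.   ] op 32.3 F [-0.2  1.  -2.3] q6 -0.01
 shift now-frame [0.226 0.182 3.369]  after-turn frame [0.226 0.172 3.37 ]  turn [-0.03  0.    0.01]
```

```bash
python3 -m crank '[[0.22,0.17,0,0,0,0,25],[0,0,0.8,0,0,0,25],[0,0,0.8,0,0,0,25],[0,0,0.8,0,0,0,25],[0,0,0.5,0,0,0,25],[0,0,0.3,0,0,0,25],[0,0,0,0,0,0,25],[0,0,0,0,0,0,25]]'
python3 plan.py 716.7 5.5 39.5 84.5
```

```text
time_s: 31.45
tcp_pos: [717.8, 4.7, 49.6]
tool_rot: [0.74, 0.672, 0.0, 0.0]
wrist_force: [-0.4, 0.5, -2.8]
opening: 32.4
t 31.4 tcp [717.8   4.7  49.6] phi 84.5 zaxis [ 0.001  0.    -1.   ] op 32.4 F [-0.4  0.5 -2.8] q6 0.01
 shift now-frame [ 0.016 -0.028  0.252]  after-turn frame [ 0.017 -0.028  0.252]  turn [ 0.01 -0.    0.  ]
```

```bash
python3 -m crank '[[0,0,0.15,0,0,0,25],[0,0,0.11,0,0,0,25],[0,0,0,0,0,0,25],[0,0,0,0,0,0,48],[0,0,0,0,0,0,48],[0,0,0,0,0,0,48],[0,0,-0.5,0,0,0,48],[0,0,-1,0,0,0,48]]' 80
python3 -m crank '[[0,0,-1,0,0,0,48],[0,0,-1,0,0,0,48],[-0.8,-1,0,0,0,0,60],[-0.8,-1,0,0,0,0,60],[-0.8,-1,0,0,0,0,60],[-0.8,-1,0,0,0,0,60],[0,0,0,0,0,0,60]]' 80
python3 blk.py | grep -v '61[0-9]\.\|62[0-9]\.'
python3 plan.py 435 -254.1 13 103.5
```

```text
time_s: 32.25
tcp_pos: [714.2, 5.1, 95.1]
tool_rot: [0.74, 0.672, -0.003, -0.003]
wrist_force: [0.4, 1.3, -0.3]
opening: 47.8
time_s: 32.95
tcp_pos: [543.5, -106.3, 177.7]
tool_rot: [0.741, 0.671, -0.002, -0.002]
wrist_force: [0.6, 0.4, -0.5]
opening: 59.9
scene
[ 434.8 -256.8] [34.5 37.9] 13.1 23.1 [ 62 115 152] [245. 227.]
[ 532.4 -171.9] [33.5 36.6] 175.1 23.6 [ 32  40 179] [286. 235.]
[ 538.7 -492.7] [49.3 60.9] 101.2 28.7 [87 95 98] [192. 294.]
top
[ 608.6 -388.2] [35.1 49.3] 48.7 28.0 [117 138 164] [433. 176.]
[ 542.8 -489.2] [58.4 60.4] 89.7 29.6 [79 92 94] [468. 194.]
[584.3  19.2] [ 1.8 77. ] 83.8 23.5 [37 64 91] [313. 189.]
[ 535.8 -166.7] [31.7 34.5] 78.1 25.0 [ 65  81 195] [369. 200.]
[ 436.4 -251.5] [33.7 33.7] 103.1 24.9 [ 82 149 187] [398. 229.]
t 33.0 tcp [ 549.4 -105.1  178.7] phi 84.4 zaxis [ 0.001  0.    -1.   ] op 59.9 F [ 0.3 -0.4  0.5] q6 -0.22
 shift now-frame [-3.986 -2.486  4.139]  after-turn frame [-2.953 -3.65   4.142]  turn [ 0.01 -0.   -3.82]
```

```bash
python3 - <<'E'
from h import *
for n in ('top','scene'):
    im,d=env.camera(n); w=cloud(n,d); hsv=cv2.cvtColor(im,cv2.COLOR_BGR2HSV)
    m=(hsv[...,1]<60)&(hsv[...,2]>150)&(w[...,0]>300)&(w[...,0]<500)&(w[...,1]>-330)&(w[...,1]<-130)&(w[...,2]<12)
    r=cv2.minAreaRect(w[m][:,:2].astype(np.float32)); print(n,m.sum(),r,cv2.boxPoints(r).round().tolist())
E
```

```text
top 112 ((363.5739440917969, -269.66949462890625), (121.70612335205078, 45.78520584106445), 85.11934661865234) [[336.0, -328.0], [381.0, -332.0], [392.0, -211.0], [346.0, -207.0]]
scene 216 ((348.2050476074219, -204.34071350097656), (24.17287826538086, 129.3555908203125), 30.745195388793945) [[305.0, -155.0], [371.0, -266.0], [392.0, -254.0], [326.0, -143.0]]
```

The folder's corner (392,-254) would be right under a finger back. I'll turn the grasp so the jaws open along y (phi 13.5).

```bash
python3 -m crank '[[-1,-0.62,0,0,0,0,60],[-1,-0.62,0,0,0,0,60],[-1,-0.62,0,0,0,0,60],[-0.99,-0.62,0,0,0,0,60],[0,0,0.2,0,0,1,60],[0,0,0.2,0,0,1,60],[0,0,0.2,0,0,1,60],[0,0,0.2,0,0,1,60]]'
python3 -m crank '[[0,0,0.2,0,0,1,60],[0,0,0.2,0,0,1,60],[0,0,0.2,0,0,1,60],[0,0,0.2,0,0,1,60],[0,0,0,0,0,1,60],[0,0,0,0,0,1,60],[0,0,0,0,0,1,60],[0,0,0,0,0,1,60]]'
python3 -m crank '[[0,0,0,0,0,1,60],[0,0,0,0,0,1,60],[0,0,0,0,0,0.2,60],[0,0,0,0,0,0,60]]'
python3 plan.py 435 -254.1 13 13.5
```

```text
time_s: 33.95
tcp_pos: [437.8, -254.3, 146.1]
tool_rot: [0.846, 0.533, 0.0, 0.001]
wrist_force: [-0.6, 0.5, 0.4]
opening: 60.0
time_s: 34.75
tcp_pos: [438.0, -254.1, 114.2]
tool_rot: [0.977, 0.211, 0.0, 0.0]
wrist_force: [0.6, 0.7, -0.9]
opening: 60.3
time_s: 35.15
tcp_pos: [437.2, -254.0, 114.2]
tool_rot: [0.993, 0.119, 0.0, 0.0]
wrist_force: [0.2, 0.3, 0.5]
opening: 60.0
t 35.1 tcp [ 437.2 -254.   114.2] phi 13.7 zaxis [ 0.001 -0.    -1.   ] op 60.0 F [0.2 0.3 0.5] q6 0.67
 shift now-frame [-0.055 -0.011  2.531]  after-turn frame [-0.054 -0.01   2.531]  turn [ 0.   -0.01  0.03]
```

```bash
python3 -m crank '[[-0.05,0,0.8,0,0,0,60],[0,0,0.8,0,0,0,60],[0,0,0.6,0,0,0,60],[0,0,0.33,0,0,0,60],[0,0,0,0,0,0,25],[0,0,0,0,0,0,25],[0,0,0,0,0,0,25],[0,0,0,0,0,0,25]]' 80
python3 -m crank '[[0,0,0,0,0,0,25],[0,0,-0.3,0,0,0,25],[0,0,-0.8,0,0,0,25],[0,0,-1,0,0,0,25],[0,0,-1,0,0,0,25],[0,0,-1,0,0,0,25],[0,0,0,0,0,0,25]]'
python3 -m crank '[[0,0,0,0,0,-1,25],[0,0,0,0,0,-1,25],[0,0,0,0,0,-1,25],[0,0,0,0,0,-1,25],[0,0,0,0,0,-1,25],[0,0,0,0,0,-1,25],[0,0,0,0,0,-1,25]]'
python3 -m crank '[[0,0,0,0,0,-1,25],[0,0,0,0,0,-1,25],[0,0,0,0,0,-1,25],[0,0,0,0,0,-1,25],[0,0,0,0,0,-1,25],[0,0,0,0,0,-1,25],[0,0,0,0,0,-1,25],[0,0,0,0,0,-0.18,25]]'
python3 plan.py 646 12 39.5 84.5
```

```text
time_s: 35.95
tcp_pos: [434.7, -254.9, 13.9]
tool_rot: [0.993, 0.118, 0.001, 0.001]
wrist_force: [0.4, 0.2, -1.5]
opening: 32.7
time_s: 36.65
tcp_pos: [437.1, -256.8, 183.4]
tool_rot: [0.993, 0.118, 0.004, 0.004]
wrist_force: [2.5, -0.9, -1.9]
opening: 32.3
time_s: 37.35
tcp_pos: [433.3, -253.9, 176.8]
tool_rot: [0.911, 0.413, -0.0, -0.001]
wrist_force: [0.3, 0.9, -2.3]
opening: 32.5
time_s: 38.15
tcp_pos: [433.4, -254.0, 176.8]
tool_rot: [0.74, 0.672, -0.0, -0.001]
wrist_force: [-0.6, 0.1, -3.3]
opening: 32.6
t 38.1 tcp [ 433.4 -254.   176.8] phi 84.5 zaxis [-0.001  0.001 -1.   ] op 32.6 F [-0.6  0.1 -3.3] q6 -0.57
 shift now-frame [7.127 4.657 3.434]  after-turn frame [7.129 4.654 3.433]  turn [-0.01 -0.01  0.  ]
```

```bash
python3 -m crank '[[0.89,0.58,0,0,0,0,25],[0.89,0.58,0,0,0,0,25],[0.89,0.58,0,0,0,0,25],[0.89,0.58,0,0,0,0,25],[0.89,0.58,0,0,0,0,25],[0.89,0.58,0,0,0,0,25],[0.89,0.58,0,0,0,0,25],[0.89,0.58,0,0,0,0,25]]'
python3 -m crank '[[0,0,0,0,0,0,25],[0,0,0,0,0,0,25]]'
python3 plan.py 646 12 39.5 84.5
```

```text
time_s: 38.95
tcp_pos: [646.8, 12.6, 176.8]
tool_rot: [0.741, 0.671, -0.0, -0.0]
wrist_force: [0.6, -0.4, -2.3]
opening: 32.4
time_s: 39.15
tcp_pos: [646.1, 11.8, 176.5]
tool_rot: [0.74, 0.672, -0.001, -0.0]
wrist_force: [-0.4, -0.0, -2.4]
opening: 32.2
t 39.1 tcp [646.1  11.8 176.5] phi 84.5 zaxis [-0.001 -0.    -1.   ] op 32.2 F [-0.4 -0.  -2.4] q6 0.01
 shift now-frame [5.000e-03 1.000e-03 3.424e+00]  after-turn frame [ 4.000e-03 -3.000e-03  3.424e+00]  turn [-0.02  0.   -0.01]
```

```bash
python3 -m crank '[[0,0,0.8,0,0,0,25],[0,0,0.8,0,0,0,25],[0,0,0.8,0,0,0,25],[0,0,0.5,0,0,0,25],[0,0,0.3,0,0,0,25],[0,0,0,0,0,0,25],[0,0,0,0,0,0,25]]'
python3 plan.py 646 12 39.5 84.5
```

```text
time_s: 39.85
tcp_pos: [646.7, 10.3, 49.9]
tool_rot: [0.741, 0.672, 0.0, 0.0]
wrist_force: [-0.1, -0.4, -2.3]
opening: 32.4
t 39.9 tcp [646.7  10.3  49.9] phi 84.4 zaxis [ 0.001 -0.    -1.   ] op 32.4 F [-0.1 -0.4 -2.3] q6 0.01
 shift now-frame [ 0.04  -0.02   0.259]  after-turn frame [ 0.04  -0.02   0.259]  turn [ 0.01  0.   -0.03]
```

```bash
python3 -m crank '[[0,0,0.15,0,0,0,25],[0,0,0.11,0,0,0,25],[0,0,0,0,0,0,25],[0,0,0,0,0,0,48],[0,0,0,0,0,0,48],[0,0,0,0,0,0,48],[0,0,-0.5,0,0,0,48],[0,0,-1,0,0,0,48]]' 80
python3 -m crank '[[0,0,-1,0,0,0,48],[0,0,-1,0,0,0,48],[0,-1,0,0,0,0,60],[0,-1,0,0,0,0,60],[0,-1,0,0,0,0,60],[0,-1,0,0,0,0,60],[0,0,0,0,0,0,60]]' 80
python3 - <<'E'
from h import *
state()
im,d=env.camera('scene'); cv2.imwrite('pics/s5.png',cv2.resize(im[60:320,260:520],None,fx=2.2,fy=2.2))
im,d=env.camera('top'); cv2.imwrite('pics/t5.png',cv2.resize(im[90:280,140:360],None,fx=3,fy=3)); np.save('top5.npy',d); cv2.imwrite('pics/t5raw.png',im)
E
```

```text
time_s: 40.65
tcp_pos: [643.5, 11.2, 96.2]
tool_rot: [0.741, 0.672, -0.002, -0.003]
wrist_force: [0.6, 0.2, -0.2]
opening: 47.7
time_s: 41.35
tcp_pos: [479.8, 27.5, 177.9]
tool_rot: [0.741, 0.672, -0.003, -0.003]
wrist_force: [-0.3, -0.2, -0.8]
opening: 60.1
t 41.35 tcp [479.8  27.5 177.9] R [[0.097, 0.995, -0.008], [0.995, -0.097, 0.001], [0.0, -0.008, -1.0]] F [-0.3 -0.2 -0.8] op 60.1 q [-0.09  0.26  1.83  0.    1.05  0.01]
```

View pics/s5.png

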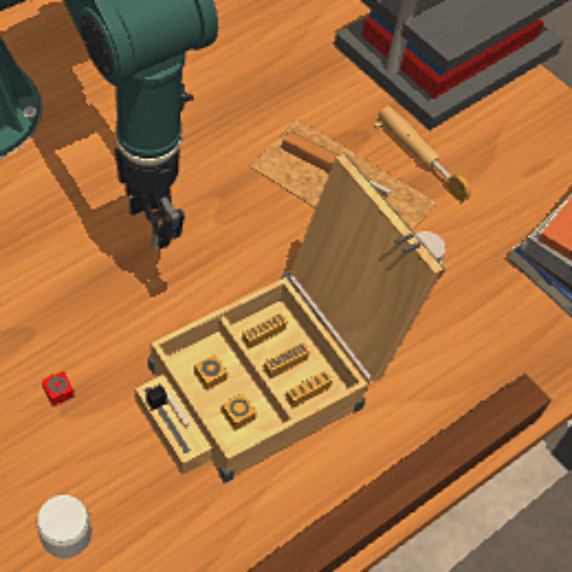

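View pics/t5.png

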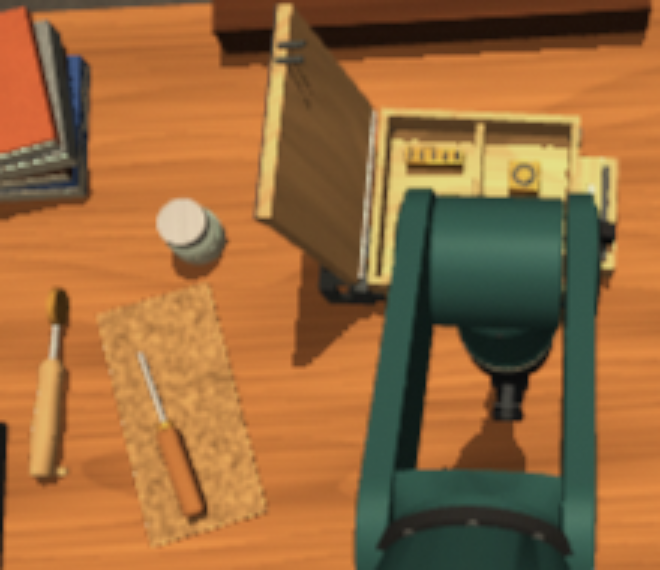

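All five blocks lie flat in their compartments: the squares at (210,368) and (240,408), the longs at (265,328), (287,358) and (310,387). Next are the rod and the slot.

```bash
python3 - <<'E'
from h import *
im=cv2.imread('pics/t5raw.png'); a=cv2.resize(im[170:205,230:285],None,fx=10,fy=10,interpolation=cv2.INTER_CUBIC); cv2.imwrite('pics/slot_t.png',a)
im=cv2.imread('pics/scene0.png'); a=cv2.resize(im[165:215,370:430],None,fx=10,fy=10,interpolation=cv2.INTER_CUBIC); cv2.imwrite('pics/slot_s.png',a)
E
```

```text
(no output)
```

View pics/slot_t.png

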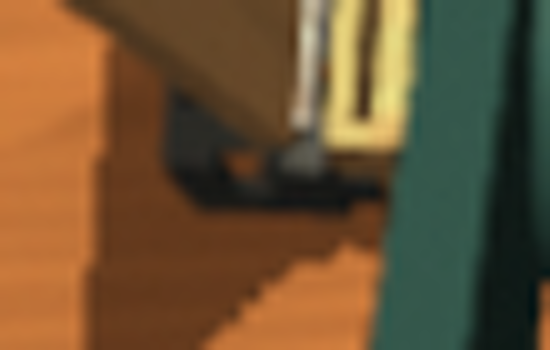

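View pics/slot_s.png

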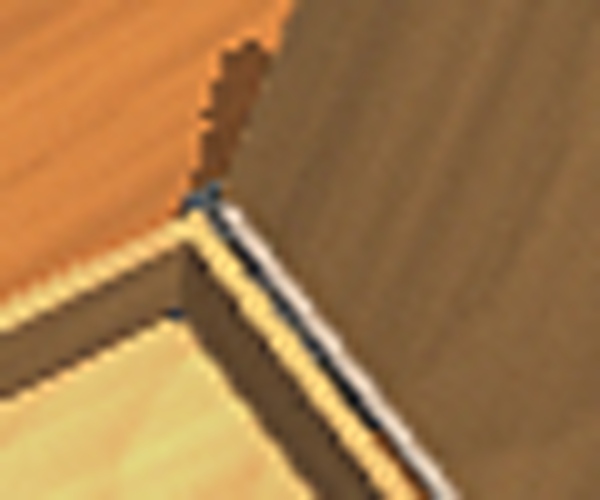

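```bash
cat > fit.py <<'E'
from h import *
from scipy.optimize import minimize
def seg(a,b,n=60): 
    t=np.linspace(0.04,0.96,n)[:,None]; return np.array(a)*(1-t)+np.array(b)*t
def rect(x0,x1,y0,y1,z): 
    c=[(x0,y0,z),(x1,y0,z),(x1,y1,z),(x0,y1,z)]; return [seg(c[i],c[(i+1)%4]) for i in range(4)]
P=np.concatenate(rect(-100,100,-110,110,70)+rect(-92,92,4,102,70)+rect(-92,92,-102,-4,70))
def projN(n,W):
    K,Rm,t=cam(n); q=(W@Rm.T+t)@K.T; return q[:,:2]/q[:,2:]
def run(n,im):
    g=cv2.GaussianBlur(im,(0,0),0.8).astype(np.float32)
    G=sum(np.hypot(cv2.Sobel(g[...,c],cv2.CV_32F,1,0),cv2.Sobel(g[...,c],cv2.CV_32F,0,1)) for c in range(3))
    G=np.minimum(G,400)
    def f(v,blur=None):
        a=np.radians(v[2]); W=np.stack([v[0]+np.cos(a)*P[:,0]-np.sin(a)*P[:,1],v[1]+np.sin(a)*P[:,0]+np.cos(a)*P[:,1],P[:,2]],1)
        u=projN(n,W).astype(np.float32)
        return -cv2.remap(GG,u[:,0].reshape(-1,1),u[:,1].reshape(-1,1),cv2.INTER_LINEAR).mean()
    v=np.array([687,60.5,-5.5])
    for s in (3,1.5,0.01):
        GG=cv2.GaussianBlur(G,(0,0),s) if s>0.1 else G
        v=minimize(f,v,method='Nelder-Mead',options=dict(initial_simplex=v+np.array([[0,0,0],[4,0,0],[0,4,0],[0,0,2]]))).x
        print(n,s,v.round(2),f(v))
    return v
for n in ('scene','top'): run(n,cv2.imread(f'pics/{n}0.png'))
E
python3 fit.py
```

```text
scene 3 [689.66  45.09  -5.29] -256.45767
scene 1.5 [687.9   47.18  -5.45] -286.31674
scene 0.01 [689.33  49.88  -6.16] -312.75735
top 3 [680.03  58.23  -5.04] -246.32036
top 1.5 [682.76  55.96  -5.87] -279.26068
top 0.01 [682.62  54.23  -6.05] -331.5141
```

```bash
python3 - <<'E'
from fit import *
for n in ('scene','top'):
    im=cv2.imread(f'pics/{n}0.png'); 
    x0,y0,w,h=(315,170,130,110) if n=='scene' else (235,110,125,95)
    S=6; a=cv2.resize(im[y0:y0+h,x0:x0+w],None,fx=S,fy=S,interpolation=cv2.INTER_CUBIC)
    for v,c in (((687,60.5,-5.5),(255,0,0)),):
        t=np.radians(v[2]); W=np.stack([v[0]+np.cos(t)*P[:,0]-np.sin(t)*P[:,1],v[1]+np.sin(t)*P[:,0]+np.cos(t)*P[:,1],P[:,2]],1)
        for u in projN(n,W): cv2.circle(a,tuple(int(q) for q in ((u-[x0,y0]+0.5)*S)),1,c,-1)
    cv2.imwrite(f'pics/ov_{n}.png',a)
E
```

```text
scene 3 [689.66  45.09  -5.29] -256.45767
scene 1.5 [687.9   47.18  -5.45] -286.31674
scene 0.01 [689.33  49.88  -6.16] -312.75735
top 3 [680.03  58.23  -5.04] -246.32036
top 1.5 [682.76  55.96  -5.87] -279.26068
top 0.01 [682.62  54.23  -6.05] -331.5141
```

View pics/ov_scene.png

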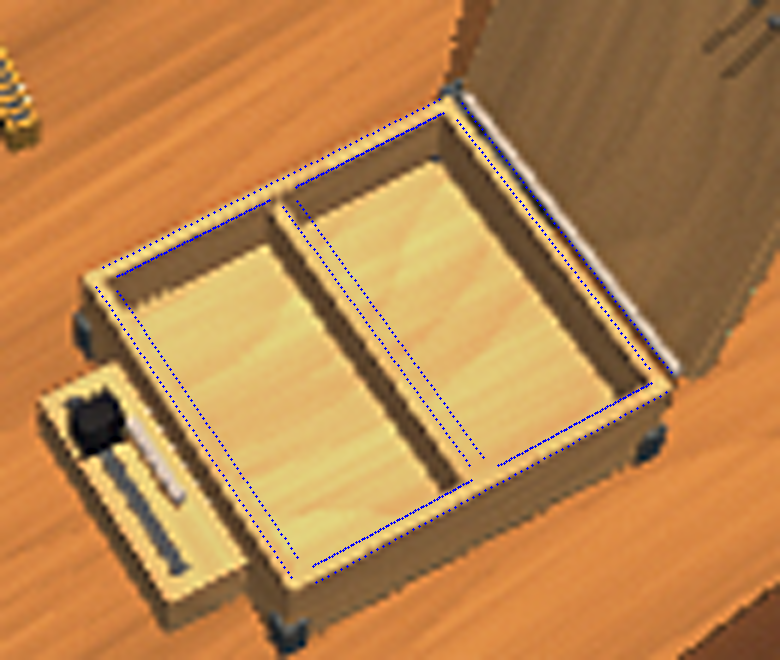

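View pics/ov_top.png

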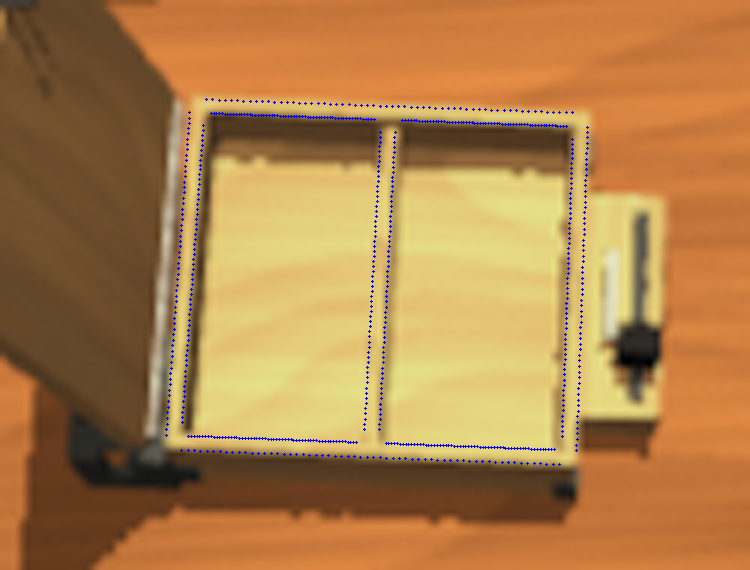

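```bash
cat > fit2.py <<'E'
from h import *
import itertools
exec(open('fit.py').read().split('def run')[0].split('from scipy')[1].split('\n',1)[1])
def tf(v,P):
    t=np.radians(v[2]); return np.stack([v[0]+np.cos(t)*P[:,0]-np.sin(t)*P[:,1],v[1]+np.sin(t)*P[:,0]+np.cos(t)*P[:,1],P[:,2]],1)
if __name__=='__main__':
  for n in ('scene','top'):
    im=cv2.imread(f'pics/{n}0.png'); g=im.astype(np.float32)
    G=sum(np.hypot(cv2.Sobel(g[...,c],cv2.CV_32F,1,0),cv2.Sobel(g[...,c],cv2.CV_32F,0,1)) for c in range(3))
    G=cv2.GaussianBlur(np.minimum(G,500),(0,0),0.7)
    # outer edges only plus inner
    best=[]
    for x,y,a in itertools.product(np.arange(678,696,1.),np.arange(48,68,1.),np.arange(-7.5,-3,.5)):
        u=projN(n,tf((x,y,a),P)).astype(np.float32)
        best.append((cv2.remap(G,u[:,:1],u[:,1:],cv2.INTER_LINEAR).mean(),x,y,a))
    best.sort(reverse=True); print(n,[tuple(np.round(b,1)) for b in best[:6]])
    v=best[0][1:]
    x0,y0,w,h=(315,170,130,110) if n=='scene' else (235,110,125,95)
    S=6; a=cv2.resize(im[y0:y0+h,x0:x0+w],None,fx=S,fy=S,interpolation=cv2.INTER_CUBIC)
    for u in projN(n,tf(v,P)): cv2.circle(a,tuple(int(q) for q in ((u-[x0,y0]+0.5)*S)),1,(255,0,0),-1)
    cv2.imwrite(f'pics/ov2_{n}.png',a)
E
python3 fit2.py
```

```text
Traceback (most recent call last):
  File "fit2.py", line 14, in <module>
    u=projN(n,tf((x,y,a),P)).astype(np.float32)
      ~~~~~^^^^^^^^^^^^^^^^^
  File "h.py", line 5, in cam
    i=env.camera_info(n); K=np.array([[i['fx'],0,i['cx']],[0,i['fy'],i['cy']],[0,0,1.]])
ValueError: time passes only in moves, steps and waits
```

```bash
python3 - <<'E'
import cv2,numpy as np
a=cv2.imread('pics/ov2_scene.png');b=cv2.imread('pics/ov2_top.png')
h=max(a.shape[0],b.shape[0]); c=np.zeros((h,a.shape[1]+b.shape[1],3),np.uint8); c[:a.shape[0],:a.shape[1]]=a; c[:b.shape[0],a.shape[1]:]=b
cv2.imwrite('pics/ov2.png',cv2.resize(c,(800,int(h*800/c.shape[1])),interpolation=cv2.INTER_AREA))
E
```

```text
[ WARN:0@0.021] global loadsave.cpp:275 findDecoder imread_('pics/ov2_scene.png'): can't open/read file: check file path/integrity
[ WARN:0@0.021] global loadsave.cpp:275 findDecoder imread_('pics/ov2_top.png'): can't open/read file: check file path/integrity
Traceback (most recent call last):
AttributeError: 'NoneType' object has no attribute 'shape'
```

Too many camera_info calls; I'll cache the calibration.

```bash
sed -i 's/^def cam(n):/import functools\n@functools.lru_cache(None)\ndef cam(n):/' h.py; python3 fit2.py && python3 plan.py 0 0 0 0
```

```text
scene [(np.float64(342.3), np.float64(686.0), np.float64(55.0), np.float64(-5.5)), (np.float64(342.1), np.float64(686.0), np.float64(55.0), np.float64(-6.0)), (np.float64(341.6), np.float64(686.0), np.float64(54.0), np.float64(-5.5)), (np.float64(341.4), np.float64(686.0), np.float64(54.0), np.float64(-6.0)), (np.float64(341.2), np.float64(686.0), np.float64(55.0), np.float64(-5.0)), (np.float64(341.1), np.float64(685.0), np.float64(48.0), np.float64(-6.0))]
top [(np.float64(359.7), np.float64(684.0), np.float64(55.0), np.float64(-6.0)), (np.float64(359.7), np.float64(683.0), np.float64(55.0), np.float64(-6.0)), (np.float64(359.3), np.float64(684.0), np.float64(60.0), np.float64(-5.5)), (np.float64(359.3), np.float64(684.0), np.float64(55.0), np.float64(-5.5)), (np.float64(359.2), np.float64(683.0), np.float64(55.0), np.float64(-5.5)), (np.float64(359.1), np.float64(684.0), np.float64(60.0), np.float64(-6.0))]
t 41.5 tcp [486.7  26.6 179.1] phi 84.4 zaxis [ 0.001  0.    -1.   ] op 60.3 F [-0.2 -0.1 -0.2] q6 0.01
 shift now-frame [ -1.843 -12.048   4.47 ]  after-turn frame [-12.166   0.666   4.479]  turn [ 1.000e-02 -1.000e-02  1.689e+01]
```

View pics/ov2_top.png

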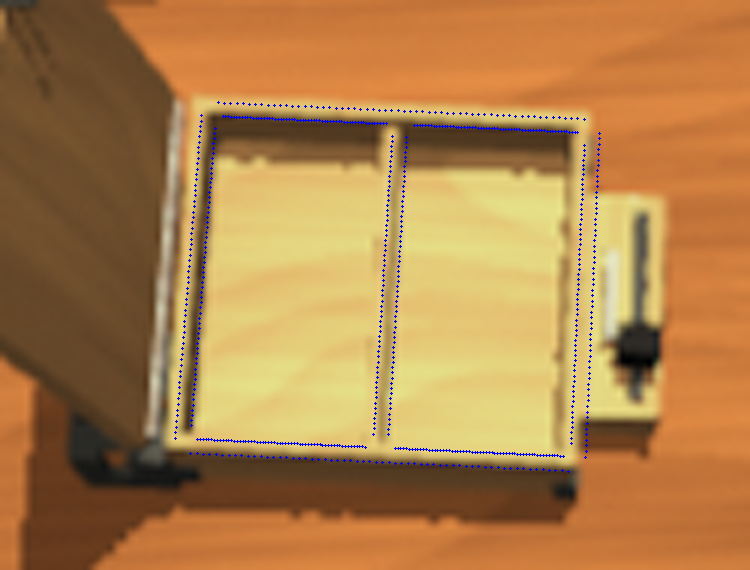

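View pics/ov2_scene.png

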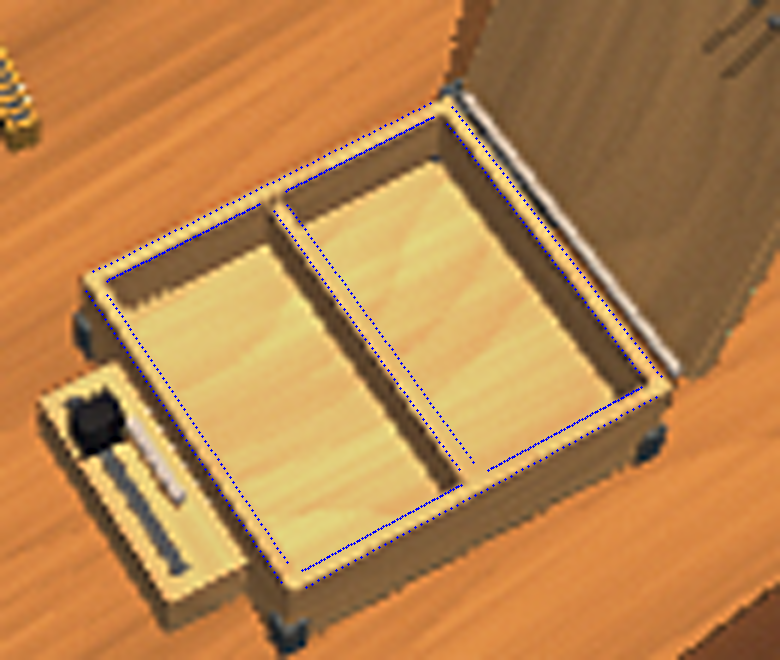

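The fits put the case at about y=55 in the scene camera and 59.5 in the top camera, with yaw -5.7. That is the same 4–5 mm camera disagreement I saw with the blocks, so I'll calibrate it with the rod in hand. Next I'll measure the rod.

```bash
cat > rod.py <<'E'
from h import *
for n in ('scene','top'):
    im,d=env.camera(n); w=cloud(n,d)
    for t in ('rod_grip','rod_tip','mat'):
        r=env.landmark_of(t,n); print(n,t,[(np.round(x['point'],1).tolist(),round(x['score'],2)) for x in r[:2]])
    r=env.regions_of('rod_grip',n)
    for x in r[:1]:
        m=x['pixels']&(w[...,2]>5); p=w[m]
        if len(p)<5: continue
        print(' region',m.sum(),cv2.minAreaRect(p[:,:2].astype(np.float32)),np.percentile(p[:,2],[5,50,95]).round(1))
        h=p[p[:,2]>24]; print(' handle',len(h),cv2.minAreaRect(h[:,:2].astype(np.float32)))
        vx=cv2.fitLine(p[:,:2].astype(np.float32),cv2.DIST_L2,0,.01,.01).ravel(); print(' yaw',np.degrees(np.arctan2(vx[1],vx[0])).round(1),vx[2:].round(1))
    cv2.imwrite(f'pics/rod_{n}.png',im)
E
python3 rod.py
```

```text
scene rod_grip [([444.8, 406.0, 15.3], 0.72), ([644.0, -79.0, 54.3], 0.29)]
scene rod_tip [([551.3, 439.3, 14.8], 0.55)]
scene mat [([483.9, 401.2, 1.8], 0.81)]
 region 196 ((409.40087890625, 387.3660583496094), (87.03215026855469, 35.20295715332031), 21.838146209716797) [ 9.9 26.3 33.9]
 handle 124 ((411.0420837402344, 384.00738525390625), (86.81015014648438, 28.679847717285156), 17.073123931884766)
 yaw 19.3 [411.7 382.2]
top rod_grip [([448.4, 402.2, 13.5], 0.66)]
top rod_tip [([546.4, 445.5, 16.9], 0.67)]
top mat [([482.5, 400.6, -0.8], 0.73)]
 region 240 ((419.6714172363281, 392.6537170410156), (106.32308197021484, 23.569808959960938), 17.949337005615234) [21.9 31.1 35.4]
 handle 222 ((419.6714172363281, 392.6537170410156), (106.32308197021484, 23.569808959960938), 17.949337005615234)
 yaw 19.1 [416.5 390.7]
```

```bash
python3 plan.py 448.5 402 14 19.5; python3 -m crank '[[0,0,0,0,0,1,50],[0,0,0,0,0,1,50],[0,0,0,0,0,1,50],[0,0,0,0,0,1,50],[0,0,0,0,0,1,50],[0,0,0,0,0,1,50],[0,0,0,0,0,1,50],[0,0,0,0,0,1,50]]' 100
python3 -m crank '[[0,0,0,0,0,1,50],[0,0,0,0,0,1,50],[0,0,0,0,0,1,50],[0,0,0,0,0,1,50],[0,0,0,0,0,1,50],[0,0,0,0,0,0,50]]' 100
python3 plan.py 448.5 402 14 19.5
```

```text
t 42.0 tcp [487.5  26.4 178.6] phi 84.4 zaxis [-0.  0. -1.] op 59.7 F [ 0.6 -1.5 -0.1] q6 0.01
 shift now-frame [ 9.249 -1.882  4.115]  after-turn frame [ 2.216 -9.176  4.114]  turn [-0.    0.   12.98]
time_s: 42.75
tcp_pos: [487.2, 26.5, 178.7]
tool_rot: [0.926, 0.376, -0.0, -0.0]
wrist_force: [0.0, 0.3, 0.1]
opening: 49.9
time_s: 43.35
tcp_pos: [487.2, 26.5, 178.7]
tool_rot: [0.986, 0.168, -0.0, -0.0]
wrist_force: [0.6, 0.3, 0.3]
opening: 50.0
t 43.4 tcp [487.2  26.5 178.7] phi 19.4 zaxis [-0.  0. -1.] op 50.0 F [0.6 0.3 0.3] q6 1.15
 shift now-frame [ 2.201 -9.176  4.118]  after-turn frame [ 2.221 -9.172  4.116]  turn [-0.    0.   -0.02]
```

```bash
python3 -m crank '[[0.22,-0.917,0,0,0,0,50],[0.22,-0.917,0,0,0,0,50],[0.22,-0.917,0,0,0,0,50],[0.22,-0.917,0,0,0,0,50],[0.22,-0.917,0,0,0,0,50],[0.22,-0.917,0,0,0,0,50],[0.22,-0.917,0,0,0,0,50],[0.22,-0.917,0,0,0,0,50]]' 100
python3 -m crank '[[0.22,-0.917,0,0,0,0,50],[0.22,-0.917,0,0,0,0,50],[0,0,0,0,0,0,50],[0,0,0.5,0,0,0,50],[0,0,0.8,0,0,0,50],[0,0,0.4,0,0,0,50],[0,0,0,0,0,0,50],[0,0,0,0,0,0,50]]' 100
python3 plan.py 448.5 402 14 19.5
python3 - <<'E'
from h import *
im,d=env.camera('scene'); cv2.imwrite('pics/s6.png',cv2.resize(im[80:220,350:510],None,fx=4.5,fy=4.5))
E
```

```text
time_s: 44.15
tcp_pos: [455.7, 328.3, 178.7]
tool_rot: [0.985, 0.17, 0.0, -0.0]
wrist_force: [0.1, 0.1, -0.5]
opening: 50.0
time_s: 44.95
tcp_pos: [448.3, 401.2, 110.9]
tool_rot: [0.986, 0.169, -0.0, 0.0]
wrist_force: [-0.2, 0.6, 0.4]
opening: 50.1
t 45.0 tcp [448.3 401.2 110.9] phi 19.5 zaxis [-0. -0. -1.] op 50.1 F [-0.2  0.6  0.4] q6 1.85
 shift now-frame [ 0.012 -0.019  2.422]  after-turn frame [ 0.011 -0.018  2.422]  turn [ 0.    0.01 -0.01]
```

View pics/s6.png

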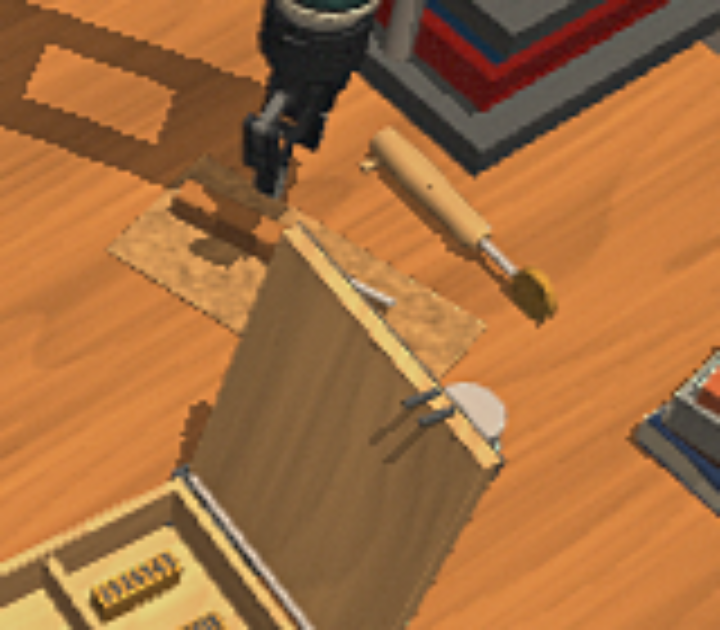

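The rod hasn't moved, and the open fingers straddle the handle's front part at about (270,190).

```bash
python3 -m crank '[[0,0,0.8,0,0,0,50],[0,0,0.8,0,0,0,50],[0,0,0.5,0,0,0,50],[0,0,0.3,0,0,0,50],[0,0,0,0,0,0,50]]' 100
python3 plan.py 448.5 402 14 19.5
python3 -m crank '[[0,0,0,0,0,0,15],[0,0,0,0,0,0,15],[0,0,0,0,0,0,15],[0,0,0,0,0,0,15],[0,0,0,0,0,0,15],[0,0,0,0,0,0,15]]' 100
python3 plan.py 448.5 402 14 19.5
```

```text
time_s: 45.5
tcp_pos: [448.1, 401.4, 14.3]
tool_rot: [0.986, 0.169, -0.0, 0.0]
wrist_force: [-0.0, -0.2, 1.0]
opening: 50.3
t 45.5 tcp [448.1 401.4  14.3] phi 19.4 zaxis [-0.001 -0.001 -1.   ] op 50.3 F [-0.  -0.2  1. ] q6 1.85
 shift now-frame [ 0.015 -0.01   0.008]  after-turn frame [ 0.015 -0.01   0.008]  turn [ 0.    0.01 -0.01]
time_s: 46.1
tcp_pos: [449.4, 402.6, 16.7]
tool_rot: [0.986, 0.169, 0.002, -0.001]
wrist_force: [-0.3, 0.2, 6.2]
opening: 22.3
t 46.1 tcp [449.4 402.6  16.7] phi 19.4 zaxis [ 0.003  0.002 -1.   ] op 22.3 F [-0.3  0.2  6.2] q6 1.85
 shift now-frame [-0.026  0.007  0.067]  after-turn frame [-0.026  0.007  0.067]  turn [-0.01 -0.04 -0.01]
```

```bash
python3 -m crank '[[0,0,-0.2,0,0,0,15],[0,0,-0.6,0,0,0,15],[0,0,-1,0,0,0,15],[0,0,-0.5,0,0,0,15],[0,0,0,0,0,0,15],[0,0,0,0,0,0,15]]' 100
python3 plan.py 448.5 402 14 -5.7
```

```text
time_s: 46.7
tcp_pos: [448.3, 401.8, 107.4]
tool_rot: [0.986, 0.169, 0.001, -0.0]
wrist_force: [-0.5, 0.2, -1.8]
opening: 21.8
t 46.7 tcp [448.3 401.8 107.4] phi 19.4 zaxis [ 0.001  0.001 -1.   ] op 21.8 F [-0.5  0.2 -1.8] q6 1.85
 shift now-frame [ 0.004 -0.003  2.335]  after-turn frame [ 0.004 -0.006  2.335]  turn [-0.01 -0.01  5.03]
```

```bash
python3 -m crank '[[0,0,0,0,0,1,15],[0,0,0,0,0,1,15],[0,0,0,0,0,1,15],[0,0,0,0,0,1,15],[0,0,0,0,0,1,15],[0,0,0,0,0,0,15]]' 100
python3 - <<'E'
from h import *
state()
for n in ('scene','top'):
    im,d=env.camera(n); np.save(f'r7{n}.npy',d); cv2.imwrite(f'pics/r7{n}.png',im)
    c=im[70:220,350:530] if n=='scene' else im[130:280,140:320]
    cv2.imwrite(f'pics/r7c{n}.png',cv2.resize(c,None,fx=4,fy=4,interpolation=cv2.INTER_CUBIC))
    for t in ('rod_grip','rod_tip'):
        r=env.landmark_of(t,n); print(n,t,[(np.round(x['point'],1).tolist(),round(x['score'],2)) for x in r[:2]])
E
```

```text
time_s: 47.3
tcp_pos: [447.1, 400.9, 105.1]
tool_rot: [0.999, -0.049, -0.001, 0.001]
wrist_force: [0.2, 0.3, -0.6]
opening: 22.4
t 47.3 tcp [447.1 400.9 105.1] R [[0.995, -0.098, -0.003], [-0.098, -0.995, -0.002], [-0.003, 0.002, -1.0]] F [ 0.2  0.3 -0.6] op 22.4 q [0.62 0.51 1.64 0.   0.99 2.28]
scene rod_grip [([442.8, 398.8, 102.2], 0.45)]
scene rod_tip [([554.8, 388.9, 103.2], 0.5), ([750.7, 107.4, 36.9], 0.16)]
top rod_grip [([445.1, 399.8, 99.3], 0.77)]
top rod_tip []
```

View pics/r7cscene.png

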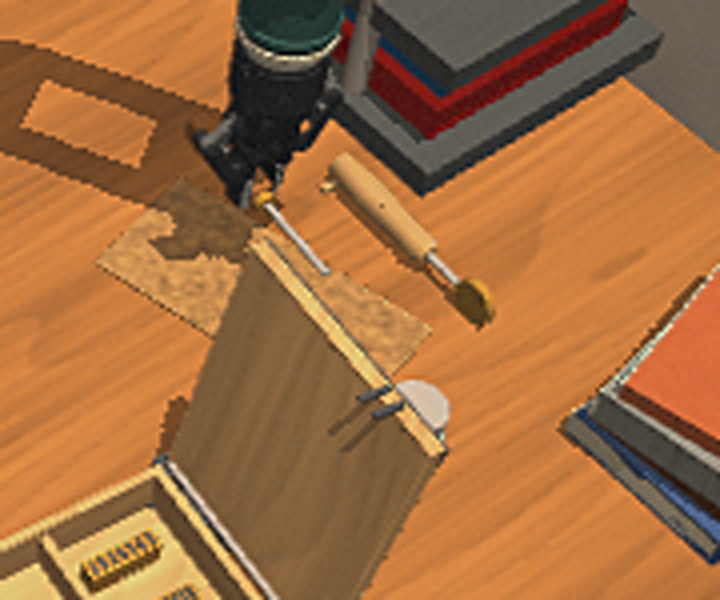

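View pics/r7ctop.png

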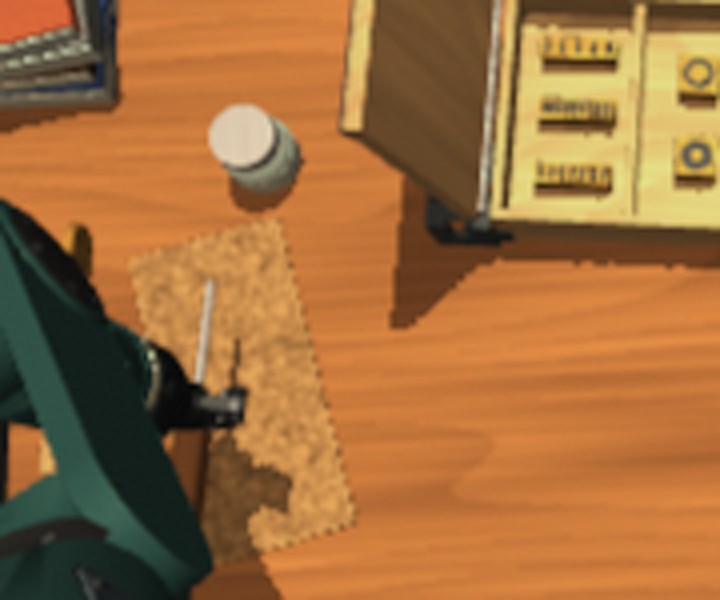

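```bash
python3 - <<'E'
from h import *
s=env.sense(); p=np.array(s['tcp_pos']); M=R.from_quat(s['tool_rot']).as_matrix()
for dz in (0,3):
  for n in ('top','scene'):
    print(n,dz,'tip',proj(n,p+107*M[:,0]+[0,0,dz]).round(2),'30mm',proj(n,p+30*M[:,0]+[0,0,dz]).round(2))
for n in ('top','scene'):
    im=cv2.imread(f'pics/r7{n}.png'); S=8
    u=proj(n,p+70*M[:,0]); x0,y0=int(u[0])-40,int(u[1])-35
    a=cv2.resize(im[y0:y0+70,x0:x0+80],None,fx=S,fy=S,interpolation=cv2.INTER_CUBIC)
    for k in range(20,108,3):
        q=(proj(n,p+k*M[:,0]+[0,0,0])-[x0,y0]+.5)*S; cv2.circle(a,tuple(int(v) for v in q),2,(255,0,0),-1)
    cv2.imwrite(f'pics/cal_{n}.png',a)
    # numeric: displace
    d=1.0; print(n,'px per mm y',(proj(n,p+107*M[:,0]+[0,10,0])-proj(n,p+107*M[:,0])).round(2)/10,'x',(proj(n,p+107*M[:,0]+[10,0,0])-proj(n,p+107*M[:,0])).round(2)/10)
E
```

```text
top 0 tip [192.05 199.06] 30mm [189.28 223.79]
scene 0 tip [433.56 137.95] 30mm [419.65 122.27]
top 3 tip [191.73 198.86] 30mm [188.94 223.65]
scene 3 tip [433.72 137.36] 30mm [419.79 121.67]
top px per mm y [-0.325  0.018] x [ 0.004 -0.316]
scene px per mm y [ 0.232 -0.141] x [0.208 0.196]
```

View pics/cal_top.png

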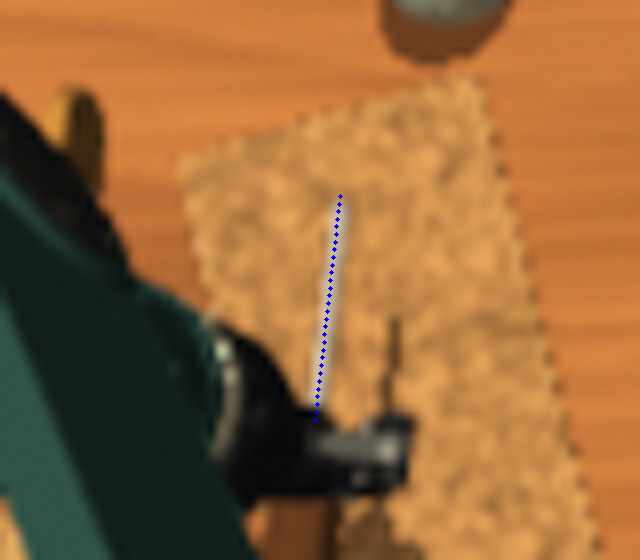

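View pics/cal_scene.png

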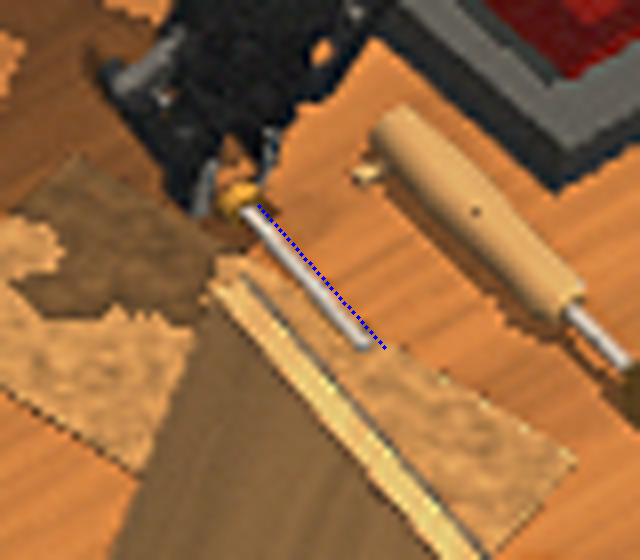

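The top camera agrees with the held rod to within about 1 mm. The scene camera is biased about 5 mm toward -y, so I'll trust the top camera for the slot.

```bash
cat > ov3.py <<'E'
from fit2 import *
import sys
def draw(v,name,src,x0=225,y0=105,w=130,h=100,S=6,only=None):
    im=cv2.imread(src); a=cv2.resize(im[y0:y0+h,x0:x0+w],None,fx=S,fy=S,interpolation=cv2.INTER_CUBIC)
    Hs=np.concatenate(rect(-108,-36,110,163,66)); sl=np.concatenate([seg((-108,129.5,66),(-102,129.5,66)),seg((-108,143.5,66),(-102,143.5,66)),seg((-108,129.5,66),(-108,129.5,29)),seg((-108,143.5,66),(-108,143.5,29)),seg((-108,129.5,29),(-108,143.5,29))])
    for Q,c in ((P,(255,0,0)),(Hs,(0,255,0)),(sl,(0,0,255))):
        for u in projN('top',tf(v,Q)): cv2.circle(a,tuple(int(q) for q in ((u-[x0,y0]+0.5)*S)),0,c,-1)
    cv2.imwrite(name,a)
v=tuple(map(float,sys.argv[1:4]))
draw(v,'pics/'+sys.argv[4]+'a.png','pics/r7top.png')
draw(v,'pics/'+sys.argv[4]+'b.png','pics/r7top.png',236,166,40,30,18)
E
python3 ov3.py 685 59.5 -5.7 o3
```

```text
(no output)
```

View pics/o3a.png

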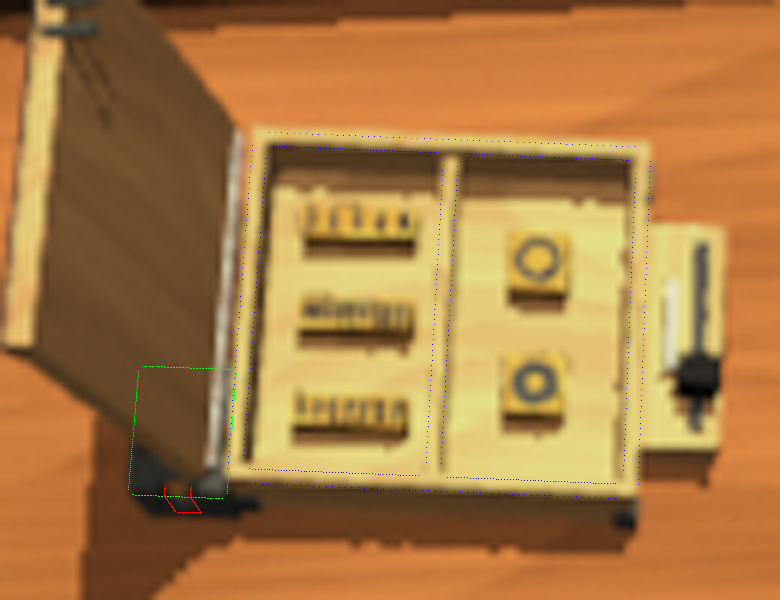

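View pics/o3b.png

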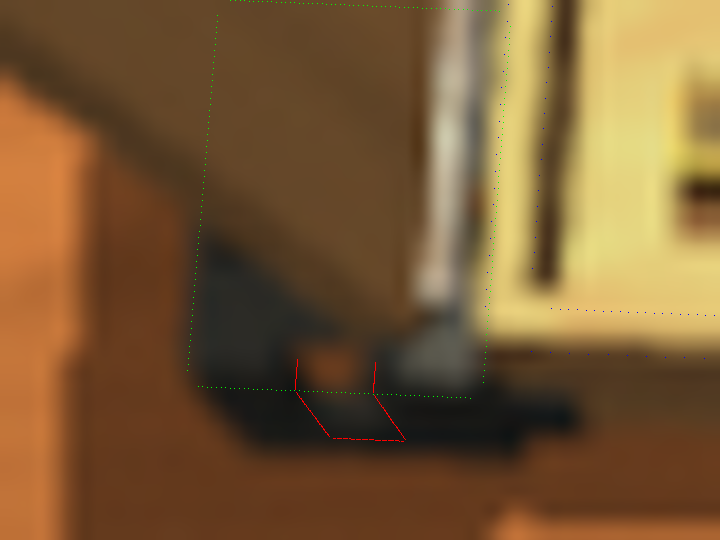

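The housing and slot model (slot at case y=136.5) falls right on the visible gap at (335,365). That puts the slot mouth at about (591,207). Next I'll line the rod up 25 mm short of it.

```bash
python3 plan.py 459.7 219.9 42 -5.7; python3 -m crank '[[0.15,0.9,0,0,0,0,15],[0.15,0.9,0,0,0,0,15],[0.15,0.9,0,0,0,0,15],[0.15,0.9,0,0,0,0,15],[0.15,0.9,0,0,0,0,15],[0,0,0,0,0,0,15],[0,0,0,0,0,0,15]]' 100
python3 plan.py 459.7 219.9 42 -5.7
```

```text
t 47.6 tcp [448.  401.6 106.5] phi -5.5 zaxis [-0.001 -0.    -1.   ] op 22.2 F [-0.  -0.2  0.2] q6 2.28
 shift now-frame [0.728 4.492 1.612]  after-turn frame [0.742 4.491 1.611]  turn [0.   0.01 0.04]
time_s: 48.3
tcp_pos: [460.9, 219.2, 107.0]
tool_rot: [0.999, -0.05, 0.0, -0.0]
wrist_force: [-0.2, 0.6, -0.7]
opening: 22.3
t 48.3 tcp [460.9 219.2 107. ] phi -5.7 zaxis [ 0.     0.001 -1.   ] op 22.3 F [-0.2  0.6 -0.7] q6 1.98
 shift now-frame [-0.031 -0.014  1.624]  after-turn frame [-0.031 -0.015  1.624]  turn [-0.01 -0.    0.  ]
```

```bash
python3 -m crank '[[-0.03,-0.015,0.5,0,0,0,15],[0,0,0.6,0,0,0,15],[0,0,0.4,0,0,0,15],[0,0,0.12,0,0,0,15],[0,0,0,0,0,0,15],[0,0,0,0,0,0,15]]' 100
python3 plan.py 459.7 219.9 42 -5.7
python3 - <<'E'
from h import *
s=env.sense(); p=np.array(s['tcp_pos']); M=R.from_quat(s['tool_rot']).as_matrix()
for n in ('top','scene'):
    im,d=env.camera(n); cv2.imwrite(f'pics/r8{n}.png',im)
    u=proj(n,[591,206,42]); x0,y0=int(u[0])-40,int(u[1])-35
    a=cv2.resize(im[y0:y0+80,x0:x0+80],None,fx=7,fy=7,interpolation=cv2.INTER_CUBIC); print(n,x0,y0,'tip',proj(n,p+107*M[:,0]))
    cv2.imwrite(f'pics/r8c{n}.png',a)
E
```

```text
time_s: 48.9
tcp_pos: [460.0, 221.2, 42.5]
tool_rot: [0.999, -0.048, 0.0, -0.0]
wrist_force: [0.3, 0.5, -1.4]
opening: 22.1
t 48.9 tcp [460.  221.2  42.5] phi -5.5 zaxis [ 0.001  0.001 -1.   ] op 22.1 F [ 0.3  0.5 -1.4] q6 1.98
 shift now-frame [-0.003  0.032  0.013]  after-turn frame [-0.003  0.032  0.013]  turn [-0.01 -0.01  0.03]
top 215 154 tip [253.97399598 196.3987578 ]
scene 354 149 tip [390.60377908 178.44078342]
```

View pics/r8ctop.png

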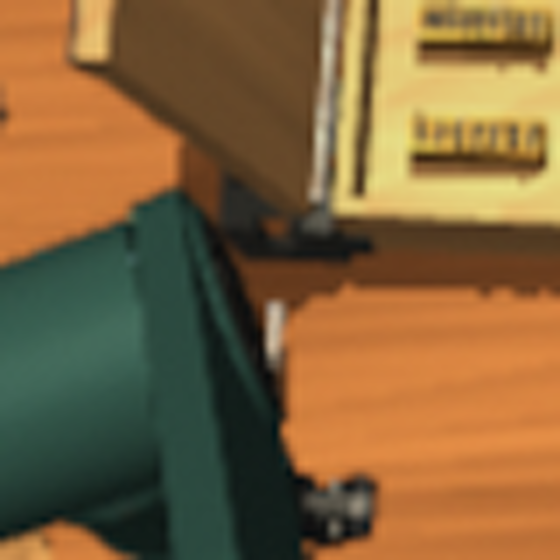

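View pics/r8cscene.png

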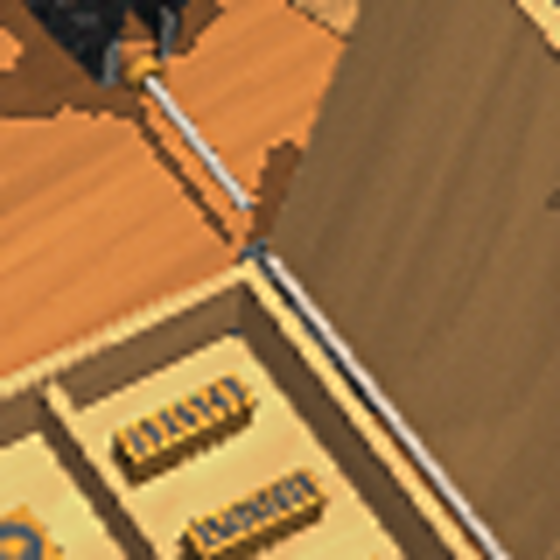

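Seen from the top camera, the tip at (275,305) lines up with the gap at (276,230), about 1.5 mm too far to +y. I'll correct that and advance in small steps, watching the force.

```bash
python3 -m crank '[[0,0.035,0,0,0,0,15],[0.3,0,0,0,0,0,15],[0.3,0,0,0,0,0,15],[0,0,0,0,0,0,15],[0.15,0,0,0,0,0,15],[0,0,0,0,0,0,15]]' 100
python3 plan.py 484.5 217.4 42 -5.7
python3 -m crank '[[0.15,0,0,0,0,0,15],[0.1,0,0,0,0,0,15],[0,0,0,0,0,0,15]]' 100
python3 plan.py 484.5 217.4 42 -5.7
```

```text
time_s: 49.6
tcp_pos: [490.1, 216.0, 41.9]
tool_rot: [0.999, -0.049, 0.0, -0.0]
wrist_force: [0.7, -0.0, -0.8]
opening: 22.2
t 49.6 tcp [490.1 216.   41.9] phi -5.6 zaxis [ 0.001  0.    -1.   ] op 22.2 F [ 0.7 -0.  -0.8] q6 1.95
 shift now-frame [-0.143 -0.022 -0.002]  after-turn frame [-0.143 -0.021 -0.002]  turn [-0.   -0.01  0.02]
time_s: 49.9
tcp_pos: [500.0, 215.2, 42.0]
tool_rot: [0.999, -0.049, 0.0, -0.0]
wrist_force: [-0.1, 0.3, -1.5]
opening: 21.9
t 49.9 tcp [500.  215.2  42. ] phi -5.6 zaxis [ 0.001  0.    -1.   ] op 21.9 F [-0.1  0.3 -1.5] q6 1.95
 shift now-frame [-0.391 -0.018  0.   ]  after-turn frame [-0.391 -0.017  0.001]  turn [-0.   -0.01  0.02]
```

The tip is 15 mm inside with no side force. I'll keep going to the tab.

```bash
for i in 1; do :; done; python3 -m crank '[[0.1,0,0,0,0,0,15],[0.1,0,0,0,0,0,15],[0,0,0,0,0,0,15]]' 100
python3 -m crank '[[0.08,0,0,0,0,0,15],[0.08,0,0,0,0,0,15],[0,0,0,0,0,0,15]]' 100
python3 -m crank '[[0.08,0,0,0,0,0,15],[0.06,0,0,0,0,0,15],[0,0,0,0,0,0,15]]' 100
```

```text
time_s: 50.2
tcp_pos: [508.0, 214.4, 42.1]
tool_rot: [0.999, -0.049, 0.0, -0.0]
wrist_force: [-1.0, 0.3, -0.2]
opening: 21.9
time_s: 50.5
tcp_pos: [512.2, 213.6, 41.7]
tool_rot: [0.999, -0.049, -0.001, 0.0]
wrist_force: [-4.2, 1.2, 1.0]
opening: 22.2
time_s: 50.8
tcp_pos: [517.5, 213.0, 41.7]
tool_rot: [0.999, -0.049, -0.001, 0.0]
wrist_force: [-5.0, 1.4, 0.1]
opening: 21.8
```

```bash
python3 -m crank '[[0.06,0,0,0,0,0,15],[0.06,0,0,0,0,0,15],[0,0,0,0,0,0,15]]' 100
python3 -m crank '[[0.05,0,0,0,0,0,15],[0,0,0,0,0,0,15]]' 100
python3 -m crank '[[0.05,0,0,0,0,0,15],[0,0,0,0,0,0,15]]' 100
```

```text
time_s: 51.1
tcp_pos: [522.2, 212.6, 41.7]
tool_rot: [0.999, -0.049, -0.001, 0.0]
wrist_force: [-5.0, 0.8, 1.4]
opening: 22.6
time_s: 51.3
tcp_pos: [524.1, 212.4, 41.7]
tool_rot: [0.999, -0.049, -0.001, 0.0]
wrist_force: [-4.9, 1.4, 1.8]
opening: 22.3
time_s: 51.5
tcp_pos: [525.3, 212.2, 41.5]
tool_rot: [0.999, -0.049, -0.002, 0.0]
wrist_force: [-6.1, 1.9, 3.1]
opening: 22.1
```

```bash
python3 -m crank '[[0.05,0,0,0,0,0,15],[0,0,0,0,0,0,15]]' 100
python3 -m crank '[[0.06,0,0,0,0,0,15],[0,0,0,0,0,0,15]]' 100
```

```text
time_s: 51.7
tcp_pos: [525.3, 212.0, 41.3]
tool_rot: [0.999, -0.049, -0.004, 0.0]
wrist_force: [-10.3, 3.0, 6.0]
opening: 22.3
time_s: 51.9
tcp_pos: [525.4, 211.8, 41.0]
tool_rot: [0.999, -0.049, -0.006, 0.001]
wrist_force: [-16.6, 4.8, 8.5]
opening: 22.0
```

The force climbs to 17 N with no further motion, so the tab is at its stop. I'll withdraw the rod and take it back to the mat.

```bash
python3 -m crank '[[-0.2,0,0,0,0,0,15],[-0.4,0,0,0,0,0,15],[-0.5,0,0,0,0,0,15],[-0.6,0,0,0,0,0,15],[-0.2,0,0,0,0,0,15],[0,0,0,0,0,0,15]]' 100
python3 plan.py 447.5 401.5 17.5 19.4
python3 -m crank '[[0,0,-0.5,0,0,0,15],[0,0,-0.8,0,0,0,15],[0,0,-0.3,0,0,0,15],[0,0,0,0,0,0,15]]' 100
python3 plan.py 447.5 401.5 17.5 -5.7
python3 - <<'E'
from h import *
im,d=env.camera('scene'); cv2.imwrite('pics/s9.png',cv2.resize(im[80:280,330:530],None,fx=3,fy=3,interpolation=cv2.INTER_CUBIC))
E
```

```text
time_s: 52.5
tcp_pos: [455.9, 219.3, 42.1]
tool_rot: [0.999, -0.048, 0.0, 0.0]
wrist_force: [0.6, -0.5, -0.2]
opening: 21.8
t 52.5 tcp [455.9 219.3  42.1] phi -5.5 zaxis [ 0. -0. -1.] op 21.8 F [ 0.6 -0.5 -0.2] q6 1.98
 shift now-frame [-0.649 -4.514  0.614]  after-turn frame [ 1.314 -4.367  0.614]  turn [ 0.   -0.   -4.99]
time_s: 52.9
tcp_pos: [459.6, 219.9, 107.9]
tool_rot: [0.999, -0.049, 0.003, -0.001]
wrist_force: [-0.1, 1.0, -1.3]
opening: 21.7
t 52.9 tcp [459.6 219.9 107.9] phi -5.6 zaxis [ 0.006  0.002 -1.   ] op 21.7 F [-0.1  1.  -1.3] q6 1.98
 shift now-frame [-0.757 -4.484  2.266]  after-turn frame [-0.752 -4.488  2.259]  turn [-0.03 -0.06  0.02]
```

View pics/s9.png

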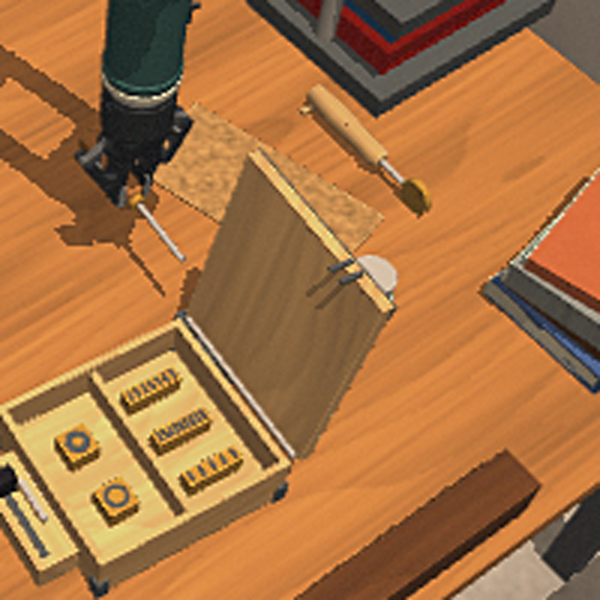

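The rod is still straight in the grip and the mat is empty. I'll return it.

```bash
python3 -m crank '[[-0.15,-0.9,0,0,0,0,15],[-0.15,-0.9,0,0,0,0,15],[-0.15,-0.9,0,0,0,0,15],[-0.15,-0.9,0,0,0,0,15],[-0.15,-0.9,0,0,0,0,15],[0,0,0,0,0,-1,15],[0,0,0,0,0,-1,15],[0,0,0,0,0,-1,15]]' 100
python3 -m crank '[[0,0,0,0,0,-1,15],[0,0,0,0,0,-1,15],[0,0,0.6,0,0,0,15],[0,0,0.6,0,0,0,15],[0,0,0.5,0,0,0,15],[0,0,0.3,0,0,0,15],[0,0,0,0,0,0,15]]' 100
python3 plan.py 447.5 401.5 17.5 19.4
```

```text
time_s: 53.75
tcp_pos: [443.5, 401.2, 103.9]
tool_rot: [0.996, 0.084, -0.001, 0.001]
wrist_force: [0.4, -0.8, -0.7]
opening: 22.0
time_s: 54.45
tcp_pos: [442.6, 400.0, 23.1]
tool_rot: [0.986, 0.169, -0.002, 0.001]
wrist_force: [-0.2, -0.4, -0.7]
opening: 21.8
t 54.5 tcp [442.6 400.   23.1] phi 19.4 zaxis [-0.004 -0.003 -1.   ] op 21.8 F [-0.2 -0.4 -0.7] q6 1.85
 shift now-frame [0.128 0.005 0.141]  after-turn frame [0.128 0.006 0.141]  turn [0.02 0.06 0.  ]
```

```bash
python3 -m crank '[[0.12,0,0,0,0,0,15],[0,0,0.08,0,0,0,15],[0,0,0,0,0,0,15]]' 100
python3 -m crank '[[0,0,0.06,0,0,0,15],[0,0,0,0,0,0,15]]' 100
```

```text
time_s: 54.75
tcp_pos: [449.5, 403.3, 23.4]
tool_rot: [0.986, 0.169, 0.001, -0.0]
wrist_force: [0.8, 0.3, -0.3]
opening: 22.1
time_s: 54.95
tcp_pos: [448.6, 402.9, 20.5]
tool_rot: [0.986, 0.169, 0.0, -0.0]
wrist_force: [0.2, 0.4, -0.1]
opening: 22.1
```

```bash
python3 -m crank '[[0,0,0.05,0,0,0,15],[0,0,0,0,0,0,15]]' 100
python3 -m crank '[[0,0,0.05,0,0,0,15],[0,0,0,0,0,0,15]]' 100
```

```text
time_s: 55.15
tcp_pos: [448.5, 402.8, 18.2]
tool_rot: [0.986, 0.169, -0.0, -0.0]
wrist_force: [0.0, -0.2, -0.4]
opening: 22.3
time_s: 55.35
tcp_pos: [448.8, 403.0, 16.7]
tool_rot: [0.986, 0.169, 0.0, -0.0]
wrist_force: [-1.0, -0.6, 2.4]
opening: 22.2
```

```bash
python3 -m crank '[[0,0,0,0,0,0,48],[0,0,0,0,0,0,48],[0,0,0,0,0,0,48],[0,0,0,0,0,0,48],[0,0,-0.4,0,0,0,48],[0,0,-1,0,0,0,48],[0,0,-1,0,0,0,48],[0,0,-1,0,0,0,48]]' 100
python3 -m crank '[[0,0,-1,0,0,0,48],[-1,0,0,0,0,0,20],[-1,0,0,0,0,0,0]]' 60
python3 - <<'E'
from h import *
state()
for n in ('scene','top'):
    im,d=env.camera(n); np.save(f'r10{n}.npy',d); cv2.imwrite(f'pics/r10{n}.png',im)
im=cv2.imread('pics/r10top.png'); cv2.imwrite('pics/r10c.png',cv2.resize(im[80:290,130:370],None,fx=3,fy=3,interpolation=cv2.INTER_CUBIC))
im=cv2.imread('pics/r10scene.png'); cv2.imwrite('pics/r10d.png',cv2.resize(im[80:280,330:530],None,fx=3,fy=3,interpolation=cv2.INTER_CUBIC))
E
```

```text
time_s: 56.15
tcp_pos: [448.3, 402.6, 153.5]
tool_rot: [0.986, 0.169, -0.0, 0.0]
wrist_force: [0.1, 0.1, -0.3]
opening: 48.4
time_s: 56.45
tcp_pos: [374.1, 377.0, 194.1]
tool_rot: [0.986, 0.168, 0.002, -0.001]
wrist_force: [-0.8, 0.4, -1.1]
opening: 19.8
t 56.45 tcp [374.1 377.  194.1] R [[0.943, 0.332, 0.004], [0.332, -0.943, 0.003], [0.004, -0.002, -1.0]] F [-0.8  0.4 -1.1] op 19.8 q [0.66 0.31 1.72 0.   1.11 1.89]
```

View pics/r10c.png

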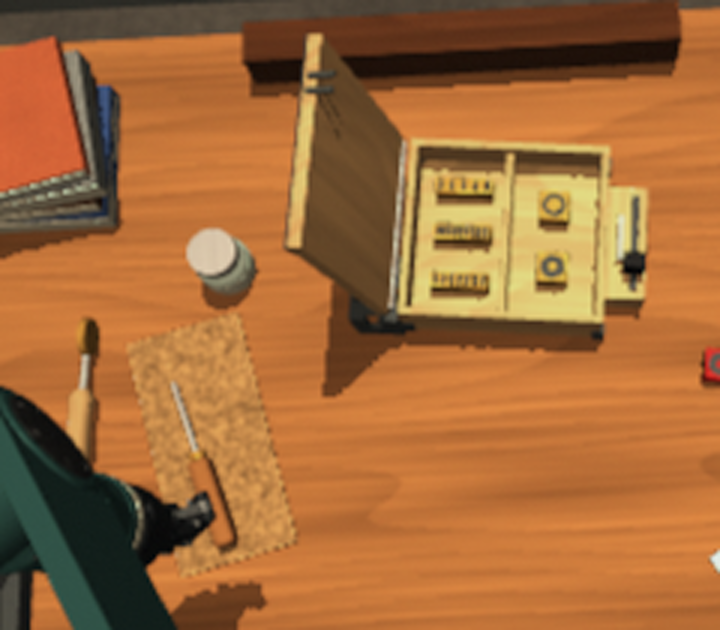

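View pics/r10d.png

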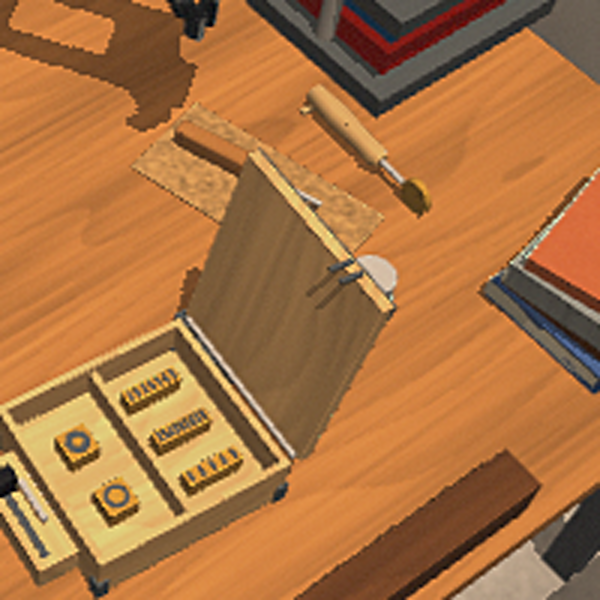

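The rod is back on the mat at (205,490) in the top crop. I'll measure the lid angle and set up the push arc.

```bash
cat > lid.py <<'E'
from h import *
C=np.array([685,60.2]); YAW=np.radians(-5.7)
ex=np.array([np.cos(YAW),np.sin(YAW),0]); ey=np.array([-np.sin(YAW),np.cos(YAW),0]); ez=np.array([0,0,1.])
H=np.array([C[0],C[1],0])+118*ey+70*ez
def toc(w): return np.stack([(w-np.r_[C,0])@ex,(w-np.r_[C,0])@ey,w[...,2]],-1)
def lidang(n,d):
    c=toc(cloud(n,d)); m=(abs(c[...,0])<85)
    y=c[...,1]-118; z=c[...,2]-70; r=np.hypot(y,z); th=np.arctan2(z,-y)
    m&=(r>100)&(r<225)&(th>0.15)&(th<1.95)
    t=th[m]; 
    return (len(t),np.percentile(t,[5,25,50,75,95]).round(3)) if len(t) else (0,)
def tcp_at(th,t,r=190,gap=0.):
    d=-np.cos(th)*ey+np.sin(th)*ez; n=np.sin(th)*ey+np.cos(th)*ez
    return H+r*d+(14+8*np.cos(th-t)+11*abs(np.sin(th-t))+gap)*n
E
python3 - <<'E'
from lid import *
for n in ('top','scene'): print(n,lidang(n,np.load(f'r10{n}.npy')))
print(H, tcp_at(1.78,np.radians(20)),tcp_at(1.78,np.radians(20),gap=40),tcp_at(0,np.radians(20)))
E
python3 plan.py 708 305 330 84.3
```

```text
top (971, array([1.746, 1.75 , 1.753, 1.756, 1.763]))
scene (1613, array([1.71 , 1.724, 1.732, 1.739, 1.75 ]))
[696.71973047 177.61655726  70.        ] [703.16559928 242.19583455 250.45602092] [707.05176896 281.13023384 242.14878086] [677.84897802 -11.44400104  95.27976254]
t 56.5 tcp [367.3 373.3 191.8] phi 19.5 zaxis [-0.005 -0.003 -1.   ] op 4.6 F [ 0.4  0.1 -0.2] q6 1.89
 shift now-frame [ 7.437  4.457 -3.495]  after-turn frame [-0.854  8.645 -3.454]  turn [ -0.03   0.07 -12.96]
```

```bash
python3 -m crank '[[0,0,-0.7,0,0,-1,0],[0,0,-0.7,0,0,-1,0],[0,0,-0.7,0,0,-1,0],[0,0,-0.7,0,0,-1,0],[0,0,-0.65,0,0,-1,0],[0,0,0,0,0,-1,0],[0,0,0,0,0,-1,0],[0,0,0,0,0,-1,0]]' 60
python3 -m crank '[[0,0,0,0,0,-1,0],[0,0,0,0,0,-1,0],[0,0,0,0,0,-1,0],[0,0,0,0,0,-1,0],[0,0,0,0,0,-1,0],[0,0,0,0,0,0,0]]' 60
python3 plan.py 708 305 330 84.3
```

```text
time_s: 57.35
tcp_pos: [373.6, 376.4, 330.6]
tool_rot: [0.868, 0.497, 0.0, -0.0]
wrist_force: [0.1, 0.2, -1.0]
opening: -0.0
time_s: 57.95
tcp_pos: [373.5, 376.3, 330.2]
tool_rot: [0.74, 0.672, -0.0, -0.0]
wrist_force: [0.3, 0.1, 0.4]
opening: -0.1
t 58.0 tcp [373.5 376.3 330.2] phi 84.5 zaxis [-0. -0. -1.] op -0.1 F [0.3 0.1 0.4] q6 0.76
 shift now-frame [-9.670e-01  8.496e+00  6.000e-03]  after-turn frame [-9.440e-01  8.499e+00  6.000e-03]  turn [-0.    0.    0.03]
```

Now over to the spot behind the lid, then a 20° tilt about tool y.

```bash
python3 -m crank '[[-0.1,0.94,0,0,0,0,0],[-0.1,0.94,0,0,0,0,0],[-0.1,0.94,0,0,0,0,0],[-0.1,0.94,0,0,0,0,0],[-0.1,0.94,0,0,0,0,0],[-0.1,0.94,0,0,0,0,0],[-0.1,0.94,0,0,0,0,0],[-0.1,0.94,0,0,0,0,0]]' 60
python3 -m crank '[[-0.1,0.94,0,0,0,0,0],[0,0,0,0,0,0,0],[0,0,0,0,-1,0,0],[0,0,0,0,-1,0,0],[0,0,0,0,-1,0,0],[0,0,0,0,-1,0,0],[0,0,0,0,0,0,0]]' 60
python3 - <<'E'
from lid import *
s=state()
for n in ('scene','top'):
    im,d=env.camera(n); cv2.imwrite(f'pics/r11{n}.png',im)
    c=im[20:280,330:590] if n=='scene' else im[60:290,130:370]
    cv2.imwrite(f'pics/r11c{n}.png',cv2.resize(c,None,fx=2.2,fy=2.2,interpolation=cv2.INTER_CUBIC))
E
```

```text
time_s: 58.75
tcp_pos: [671.1, 314.7, 330.0]
tool_rot: [0.742, 0.671, -0.0, -0.0]
wrist_force: [0.7, 0.9, 0.1]
opening: 0.2
time_s: 59.45
tcp_pos: [705.3, 310.2, 327.8]
tool_rot: [0.729, 0.662, -0.13, 0.116]
wrist_force: [-0.1, 0.3, -0.1]
opening: 0.2
t 59.45 tcp [705.3 310.2 327.8] R [[0.089, 0.995, -0.035], [0.935, -0.095, -0.342], [-0.344, -0.003, -0.939]] F [-0.1  0.3 -0.1] op 0.2 q [ 0.46  0.7   0.76 -0.31  1.86  0.5 ]
```

View pics/r11cscene.png

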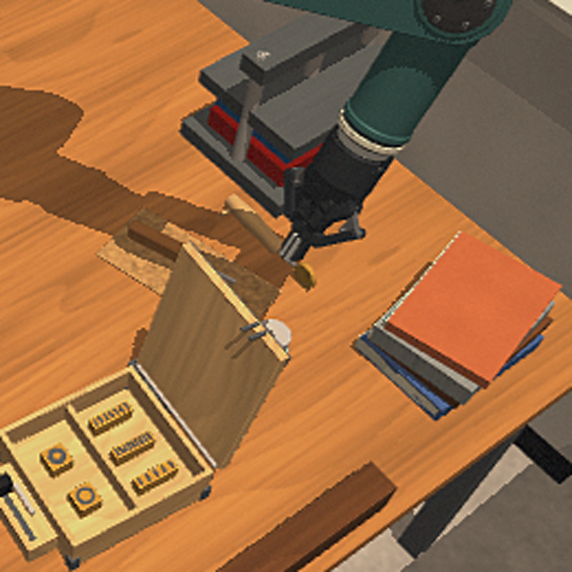

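View pics/r11ctop.png

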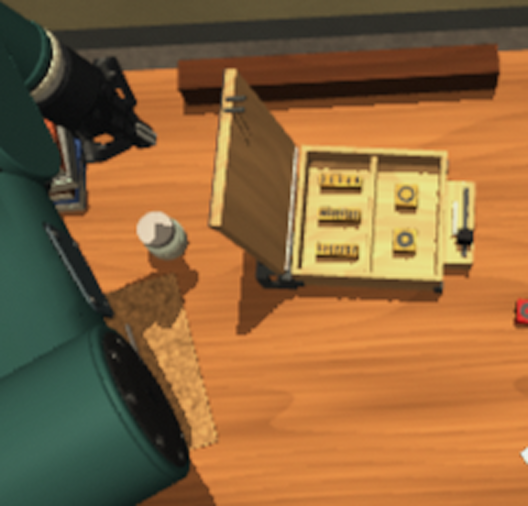

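```bash
cat > arc.py <<'E'
from lid import *
import sys
# arc.py to th gap | seq th0 th1 step gap
s=env.sense(); M=R.from_quat(s['tool_rot']).as_matrix(); p=np.array(s['tcp_pos']); t=np.radians(20)
print('t',round(s['time_s'],2),'tcp',p.round(1),'F',np.round(s['wrist_force'],1),'q',np.round(s['joint_positions'],2))
# contact-based angle estimate of TCP if touching
from scipy.optimize import brentq
def est():
    rel=p-H; y,z=rel@ey,rel[2]
    f=lambda th: (np.sin(th)*y+np.cos(th)*z)-(14+8*np.cos(th-t)+11*abs(np.sin(th-t)))
    g=np.linspace(-0.1,2.0,400); v=[f(a) for a in g]
    return [round(brentq(f,g[i],g[i+1]),3) for i in range(399) if v[i]*v[i+1]<0], 'r',round(float(np.hypot(y,z)),1)
print('angle if touching',est())
if sys.argv[1]=='to':
    q=tcp_at(float(sys.argv[2]),t,gap=float(sys.argv[3])); print('to',q.round(1),'shift',(M.T@(q-p)/40).round(3))
else:
    a,b,st,gap=map(float,sys.argv[2:6]); ths=np.arange(a,b-1e-6,-st); prev=tcp_at(a,t,gap=gap)
    print('first',(M.T@(prev-p)/40).round(3))
    for th in ths[1:]:
        q=tcp_at(th,t,gap=gap); print('%.3f'%th,(M.T@(q-prev)/40).round(3)); prev=q
E
python3 arc.py to 1.75 30;python3 arc.py to 1.75 12
```

```text
t 59.55 tcp [706.1 308.4 329.5] F [ 0.3 -0.1 -0. ] q [ 0.46  0.7   0.76 -0.31  1.86  0.49]
angle if touching ([1.953], 'r', 290.7)
to [705.6 266.3 246.9] shift [-0.282  0.09   2.296]
t 59.55 tcp [706.1 308.4 329.5] F [ 0.3 -0.1 -0. ] q [ 0.46  0.7   0.76 -0.31  1.86  0.49]
angle if touching ([1.953], 'r', 290.7)
to [703.8 248.7 250.1] shift [-0.725  0.089  2.372]
```

```bash
python3 -m crank '[[0,0.09,0.6,0,0,0,0],[0,0,0.6,0,0,0,0],[0,0,0.6,0,0,0,0],[0,0,0.5,0,0,0,0],[-0.15,0,0,0,0,0,0],[-0.15,0,0,0,0,0,0],[0,0,0,0,0,0,0]]' 60
python3 arc.py to 1.75 0
```

```text
time_s: 60.25
tcp_pos: [707.0, 263.7, 250.9]
tool_rot: [0.73, 0.661, -0.127, 0.117]
wrist_force: [-0.1, -0.2, 0.8]
opening: 0.0
t 60.25 tcp [707.  263.7 250.9] F [-0.1 -0.2  0.8] q [ 0.41  0.69  0.96 -0.3   1.66  0.51]
angle if touching ([1.891], 'r', 200.6)
to [702.6 237.  252.3] shift [-0.647 -0.043  0.197]
```

```bash
python3 -m crank '[[-0.2,0,0.05,0,0,0,0],[-0.2,0,0.05,0,0,0,0],[-0.1,0,0.05,0,0,0,0],[0,0,0,0,0,0,0]]' 60
python3 arc.py to 1.75 0
python3 -m crank '[[-0.1,0,0.0,0,0,0,0],[-0.1,0,0.0,0,0,0,0],[-0.1,0,0,0,0,0,0],[0,0,0,0,0,0,0]]' 60
python3 arc.py to 1.7 0
```

```text
time_s: 60.65
tcp_pos: [703.9, 243.1, 249.5]
tool_rot: [0.73, 0.661, -0.129, 0.117]
wrist_force: [1.2, 0.4, 0.1]
opening: 0.3
t 60.65 tcp [703.9 243.1 249.5] F [1.2 0.4 0.1] q [ 0.39  0.67  0.99 -0.31  1.64  0.49]
angle if touching ([1.786], 'r', 191.2)
to [702.6 237.  252.3] shift [-0.17  -0.016 -0.013]
time_s: 61.05
tcp_pos: [702.9, 234.0, 252.6]
tool_rot: [0.729, 0.662, -0.128, 0.116]
wrist_force: [1.1, 4.8, -3.4]
opening: -0.2
t 61.05 tcp [702.9 234.  252.6] F [ 1.1  4.8 -3.4] q [ 0.38  0.66  1.01 -0.31  1.64  0.48]
angle if touching ([1.734], 'r', 191.2)
to [701.8 228.1 255. ] shift [-0.161 -0.013 -0.005]
```

```bash
python3 arc.py seq 1.72 1.36 0.04 -2
```

```text
t 61.05 tcp [702.9 234.  252.6] F [ 1.1  4.8 -3.4] q [ 0.38  0.66  1.01 -0.31  1.64  0.48]
angle if touching ([1.734], 'r', 191.2)
first [-0.117 -0.013 -0.002]
1.680 [-0.186 -0.001  0.016]
1.640 [-0.185 -0.001  0.023]
1.600 [-0.185 -0.001  0.03 ]
1.560 [-0.184 -0.001  0.038]
1.520 [-0.183 -0.001  0.045]
1.480 [-0.181 -0.001  0.053]
1.440 [-0.18  -0.001  0.06 ]
1.400 [-0.178 -0.001  0.067]
1.360 [-0.175 -0.001  0.075]
```

```bash
python3 -m crank '[[-0.12,0,0,0,0,0,0],[-0.18,0,0.015,0,0,0,0],[-0.18,0,0.02,0,0,0,0],[-0.18,0,0.03,0,0,0,0]]' 60
python3 arc.py to 1.6 -2
python3 -m crank '[[-0.18,0,0.035,0,0,0,0],[-0.18,0,0.045,0,0,0,0],[-0.18,0,0.05,0,0,0,0],[0,0,0,0,0,0,0]]' 60
python3 arc.py to 1.48 -2
python3 - <<'E'
from lid import *
for n in ('scene','top'):
    im,d=env.camera(n); cv2.imwrite(f'pics/r12{n}.png',im); print(n,lidang(n,d))
    c=im[60:300,310:550] if n=='scene' else im[60:290,130:370]
    cv2.imwrite(f'pics/r12c{n}.png',cv2.resize(c,None,fx=2.4,fy=2.4,interpolation=cv2.INTER_CUBIC))
E
```

```text
time_s: 61.45
tcp_pos: [700.1, 209.2, 258.4]
tool_rot: [0.729, 0.663, -0.128, 0.115]
wrist_force: [0.8, 6.7, -6.0]
opening: 0.3
t 61.45 tcp [700.1 209.2 258.4] F [ 0.8  6.7 -6. ] q [ 0.35  0.64  1.04 -0.31  1.62  0.45]
angle if touching ([1.596], 'r', 191.1)
to [699.7 208.  259.2] shift [-0.037 -0.007 -0.008]
time_s: 61.85
tcp_pos: [697.9, 185.7, 261.7]
tool_rot: [0.729, 0.662, -0.128, 0.116]
wrist_force: [-0.1, 4.0, -1.8]
opening: -0.0
t 61.85 tcp [697.9 185.7 261.7] F [-0.1  4.  -1.8] q [ 0.32  0.62  1.07 -0.32  1.6   0.43]
angle if touching ([1.47], 'r', 191.9)
to [697.5 185.6 261.5] shift [-0.002 -0.008  0.006]
scene (1000, array([1.442, 1.454, 1.459, 1.465, 1.475]))
top (286, array([1.482, 1.484, 1.485, 1.49 , 1.617]))
```

View pics/r12cscene.png

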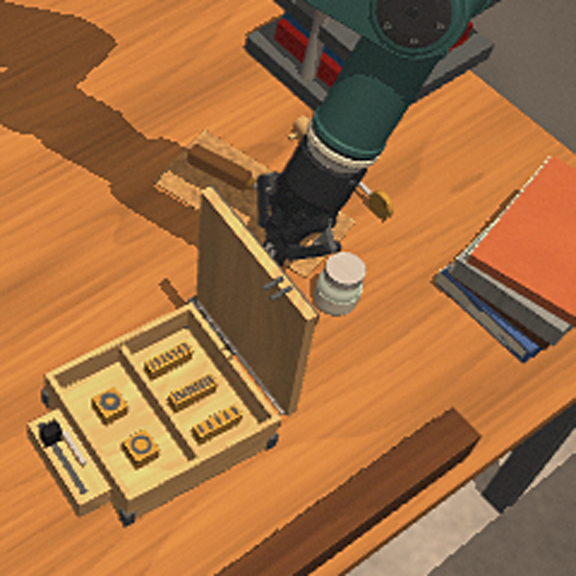

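The lid is past the block angle and now at about 1.47 rad, pushed by the fingertips near (275,250). The release worked, so I'll continue along the arc.

```bash
python3 arc.py seq 1.45 0.0 0.05 -2
```

```text
t 61.95 tcp [697.9 185.7 262.1] F [-0.1  3.7 -2.1] q [ 0.32  0.62  1.07 -0.32  1.6   0.43]
angle if touching ([1.47], 'r', 192.3)
first [-0.132 -0.011  0.059]
1.400 [-0.222 -0.001  0.084]
1.350 [-0.218 -0.001  0.095]
1.300 [-0.214 -0.001  0.106]
1.250 [-0.209 -0.001  0.117]
1.200 [-0.204 -0.001  0.128]
1.150 [-0.198 -0.     0.139]
1.100 [-0.191 -0.     0.149]
1.050 [-0.184 -0.     0.159]
1.000 [-0.176 -0.     0.169]
0.950 [-0.168 -0.     0.178]
0.900 [-0.159 -0.     0.187]
0.850 [-0.149 -0.     0.196]
0.800 [-0.139 -0.     0.204]
0.750 [-0.129 -0.     0.212]
0.700 [-0.118 -0.     0.219]
0.650 [-0.107 -0.     0.225]
0.600 [-0.095 -0.     0.231]
0.550 [-0.083 -0.     0.236]
0.500 [-0.071 -0.     0.241]
0.450 [-0.058 -0.     0.244]
0.400 [-0.045 -0.     0.248]
0.350 [-0.032 -0.     0.25 ]
0.300 [-0.02  -0.     0.225]
0.250 [-0.009 -0.     0.226]
0.200 [ 0.001 -0.     0.227]
0.150 [ 0.012 -0.     0.227]
0.100 [0.023 0.    0.227]
0.050 [0.034 0.    0.226]
-0.000 [0.045 0.    0.225]
```

```bash
python3 -m crank '[[-0.13,0,0.06,0,0,0,0],[-0.22,0,0.085,0,0,0,0],[-0.22,0,0.095,0,0,0,0],[-0.21,0,0.105,0,0,0,0],[-0.21,0,0.115,0,0,0,0],[-0.2,0,0.13,0,0,0,0],[-0.2,0,0.14,0,0,0,0]]' 60
python3 arc.py to 1.1 -2
python3 -m crank '[[-0.19,0,0.15,0,0,0,0],[-0.185,0,0.16,0,0,0,0],[-0.175,0,0.17,0,0,0,0],[-0.17,0,0.18,0,0,0,0],[-0.16,0,0.185,0,0,0,0]]' 60
python3 arc.py to 0.85 -2
```

```text
time_s: 62.65
tcp_pos: [692.3, 124.3, 254.0]
tool_rot: [0.729, 0.662, -0.128, 0.116]
wrist_force: [0.1, 6.5, -2.1]
opening: -0.2
t 62.65 tcp [692.3 124.3 254. ] F [ 0.1  6.5 -2.1] q [ 0.25  0.58  1.16 -0.33  1.53  0.38]
angle if touching ([1.144], 'r', 191.6)
to [690.4 114.3 250.8] shift [-0.209 -0.022  0.16 ]
time_s: 63.15
tcp_pos: [688.2, 79.3, 234.7]
tool_rot: [0.729, 0.662, -0.128, 0.117]
wrist_force: [-0.1, 4.6, 0.1]
opening: 0.3
t 63.15 tcp [688.2  79.3 234.7] F [-0.1  4.6  0.1] q [ 0.19  0.57  1.23 -0.34  1.46  0.34]
angle if touching ([0.892], 'r', 192.0)
to [686.1  71.  228.8] shift [-0.149 -0.032  0.211]
```

```bash
python3 -m crank '[[-0.15,-0.03,0.2,0,0,0,0],[-0.14,0,0.205,0,0,0,0],[-0.13,0,0.21,0,0,0,0],[-0.12,0,0.22,0,0,0,0],[-0.105,0,0.225,0,0,0,0]]' 60
python3 arc.py to 0.6 -2
python3 -m crank '[[-0.095,0,0.23,0,0,0,0],[-0.085,0,0.235,0,0,0,0],[-0.07,0,0.24,0,0,0,0],[-0.06,0,0.245,0,0,0,0]]' 60
python3 arc.py to 0.4 -2
python3 - <<'E'
from lid import *
for n in ('scene',):
    im,d=env.camera(n); cv2.imwrite(f'pics/r13{n}.png',im); print(n,lidang(n,d))
    c=im[60:300,310:550]
    cv2.imwrite(f'pics/r13c{n}.png',cv2.resize(c,None,fx=2.4,fy=2.4,interpolation=cv2.INTER_CUBIC))
E
```

```text
time_s: 63.65
tcp_pos: [682.8, 39.6, 202.8]
tool_rot: [0.729, 0.662, -0.129, 0.117]
wrist_force: [0.7, 3.9, 1.9]
opening: -0.1
t 63.65 tcp [682.8  39.6 202.8] F [0.7 3.9 1.9] q [ 0.13  0.57  1.3  -0.35  1.37  0.32]
angle if touching ([0.634], 'r', 192.1)
to [682.4  34.2 195.8] shift [-0.067  0.004  0.211]
time_s: 64.05
tcp_pos: [680.1, 15.1, 171.0]
tool_rot: [0.729, 0.662, -0.129, 0.117]
wrist_force: [-0.1, 3.4, 1.4]
opening: -0.0
t 64.05 tcp [680.1  15.1 171. ] F [-0.1  3.4  1.4] q [ 0.1   0.59  1.35 -0.36  1.29  0.31]
angle if touching ([0.434], 'r', 192.0)
to [680.1  11.4 162.9] shift [-0.017  0.01   0.222]
scene (1489, array([0.485, 0.497, 0.509, 0.541, 0.783]))
```

View pics/r13cscene.png

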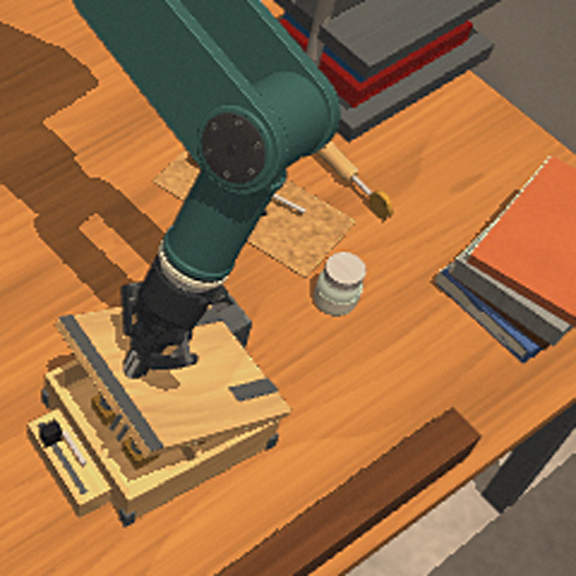

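The lid is at about 0.43 rad and still in contact. I'll finish slowly.

```bash
python3 -m crank '[[-0.045,0,0.22,0,0,0,0],[-0.035,0,0.22,0,0,0,0],[-0.02,0,0.2,0,0,0,0],[-0.015,0,0.2,0,0,0,0],[0,0,0.15,0,0,0,0]]' 60
python3 arc.py to 0.2 -2
python3 -m crank '[[0.0,0,0.12,0,0,0,0],[0.005,0,0.12,0,0,0,0],[0.005,0,0.1,0,0,0,0],[0.01,0,0.1,0,0,0,0]]' 60
python3 arc.py to 0.0 -2
```

```text
time_s: 64.6
tcp_pos: [678.7, -2.3, 135.4]
tool_rot: [0.729, 0.662, -0.129, 0.117]
wrist_force: [-0.4, 2.1, 1.8]
opening: 0.1
t 64.6 tcp [678.7  -2.3 135.4] F [-0.4  2.1  1.8] q [ 0.08  0.62  1.39 -0.37  1.22  0.32]
angle if touching ([0.225], 'r', 192.3)
to [678.7  -3.4 128.9] shift [0.03  0.002 0.162]
time_s: 65.0
tcp_pos: [678.3, -7.3, 119.1]
tool_rot: [0.729, 0.662, -0.129, 0.117]
wrist_force: [0.5, 2.3, 2.1]
opening: -0.2
t 65.0 tcp [678.3  -7.3 119.1] F [0.5 2.3 2.1] q [ 0.07  0.63  1.41 -0.37  1.18  0.32]
angle if touching ([0.132], 'r', 192.2)
to [677.8 -11.4  93.3] shift [ 0.122 -0.001  0.643]
```

```bash
python3 -m crank '[[0.01,0,0.08,0,0,0,0],[0.015,0,0.08,0,0,0,0],[0.015,0,0.08,0,0,0,0],[0.015,0,0.08,0,0,0,0],[0.015,0,0.07,0,0,0,0],[0,0,0,0,0,0,0]]' 60
python3 arc.py to 0.0 -2
python3 -m crank '[[0.015,0,0.06,0,0,0,0],[0.01,0,0.05,0,0,0,0],[0.01,0,0.04,0,0,0,0],[0,0,0,0,0,0,0]]' 60
python3 arc.py to 0.0 -2
```

```text
time_s: 65.6
tcp_pos: [677.7, -10.1, 103.2]
tool_rot: [0.729, 0.662, -0.129, 0.117]
wrist_force: [0.2, -0.3, 0.2]
opening: 0.1
t 65.6 tcp [677.7 -10.1 103.2] F [ 0.2 -0.3  0.2] q [ 0.07  0.65  1.42 -0.38  1.16  0.33]
angle if touching ([0.044], 'r', 191.6)
to [677.8 -11.4  93.3] shift [0.054 0.007 0.244]
time_s: 66.0
tcp_pos: [677.7, -10.8, 97.2]
tool_rot: [0.729, 0.662, -0.129, 0.117]
wrist_force: [-0.6, -0.8, 0.1]
opening: 0.1
t 66.0 tcp [677.7 -10.8  97.2] F [-0.6 -0.8  0.1] q [ 0.06  0.66  1.43 -0.38  1.15  0.34]
angle if touching ([0.011], 'r', 191.3)
to [677.8 -11.4  93.3] shift [0.019 0.006 0.098]
```

```bash
python3 -m crank '[[0,0,0.04,0,0,0,0],[0,0,0.04,0,0,0,0],[0,0,0,0,0,0,0]]' 60
python3 -m crank '[[0,0,0.04,0,0,0,0],[0,0,0.04,0,0,0,0],[0,0,0,0,0,0,0]]' 60
python3 arc.py to 0.0 -2
```

```text
time_s: 66.3
tcp_pos: [677.8, -11.7, 94.4]
tool_rot: [0.729, 0.662, -0.128, 0.117]
wrist_force: [-0.5, 0.7, 0.5]
opening: 0.2
time_s: 66.6
tcp_pos: [677.9, -11.9, 93.7]
tool_rot: [0.73, 0.661, -0.128, 0.117]
wrist_force: [-4.1, 6.2, 14.6]
opening: 0.3
t 66.6 tcp [677.9 -11.9  93.7] F [-4.1  6.2 14.6] q [ 0.06  0.66  1.43 -0.38  1.14  0.34]
angle if touching ([-0.008], 'r', 191.9)
to [677.8 -11.4  93.3] shift [ 0.014 -0.003  0.007]
```

The lid is shut: it presses back with 14 N at TCP height 94, against an expected 95. I'll lift off, straighten the tool and check.

```bash
python3 -m crank '[[0,0,-0.3,0,0,0,0],[0,0,-1,0,0,0,0],[0,0,-1,0,0,0,0],[0,0,-0.5,0,1,0,0],[0,0,0,0,1,0,0],[0,0,0,0,1,0,0],[0,0,0,0,1,0,0],[0,0,0,0,0,0,0]]' 60
python3 -m crank '[[0,-1,0,0,0,0,0],[0,-1,0,0,0,0,0],[0,-1,0,0,0,0,0],[0,-1,0,0,0,0,0],[0,-1,0,0,0,0,0],[0,0,0,0,0,0,0]]' 60
python3 - <<'E'
from lid import *
state()
for n in ('scene','top'):
    im,d=env.camera(n); cv2.imwrite(f'pics/r14{n}.png',im); np.save(f'r14{n}.npy',d)
    c=im[100:320,280:500] if n=='scene' else im[90:280,160:400]
    cv2.imwrite(f'pics/r14c{n}.png',cv2.resize(c,None,fx=2.6,fy=2.6,interpolation=cv2.INTER_CUBIC))
    w=toc(cloud(n,d)); m=(abs(w[...,0])<80)&(w[...,1]>-90)&(w[...,1]<80)&(w[...,2]>40)&(w[...,2]<140); print(n,'lid top z',np.percentile(w[m][:,2],[5,50,95]).round(1))
    print([ (np.round(x['point'],1).tolist(),toc(np.array(x['point'])).round(1).tolist(),round(x['score'],2)) for x in env.landmark_of('lock_knob',n)[:2]])
    hsv=im.max(-1); k=(hsv<60)&(w[...,1]<-122)&(w[...,1]>-160)&(abs(w[...,0])<75)&(w[...,2]>58)&(w[...,2]<80)
    if k.sum(): print('knob dark',k.sum(),np.percentile(w[k],[5,50,95],axis=0).round(1).tolist())
E
```

```text
time_s: 67.4
tcp_pos: [681.4, 22.7, 197.3]
tool_rot: [0.742, 0.671, 0.0, 0.0]
wrist_force: [0.6, -0.4, -0.2]
opening: 0.0
time_s: 68.0
tcp_pos: [475.1, 45.6, 195.8]
tool_rot: [0.74, 0.672, -0.003, -0.002]
wrist_force: [0.0, 1.1, -1.0]
opening: -0.1
t 68.0 tcp [475.1  45.6 195.8] R [[0.096, 0.995, -0.008], [0.995, -0.096, -0.002], [-0.002, -0.008, -1.0]] F [ 0.   1.1 -1. ] op -0.1 q [-0.05  0.24  1.82 -0.    1.1   0.05]
scene lid top z [78.5 83.2 88. ]
[([644.8, -80.9, 53.9], [-26.0, -144.4, 53.9], 0.57), ([510.3, -526.1, 2.8], [-115.6, -600.8, 2.8], 0.38)]
knob dark 60 [[-34.4, -156.6, 58.7], [-23.8, -145.5, 69.6], [47.7, -123.9, 74.7]]
top lid top z [81.3 85.1 88.7]
[([684.7, 63.2, -2.0], [-0.6, 3.0, -2.0], 0.75), ([638.1, -80.1, 57.6], [-32.7, -144.3, 57.6], 0.62)]
knob dark 34 [[-34.9, -150.9, 62.6], [-30.3, -141.5, 71.5], [-22.1, -131.9, 75.5]]
```

View pics/r14cscene.png

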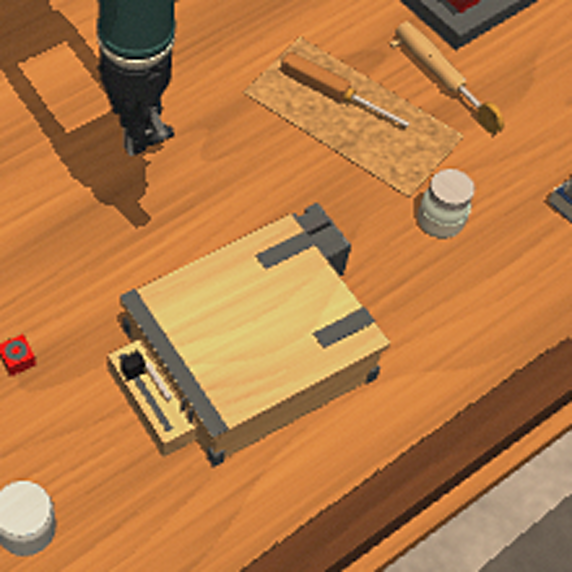

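View pics/r14ctop.png

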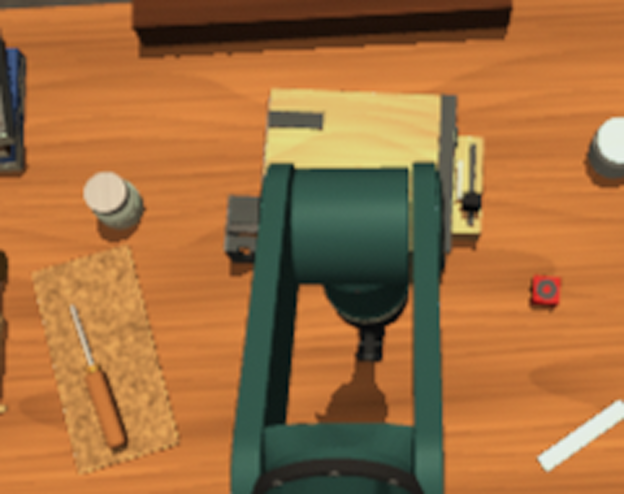

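The lid lies flat shut with its top at 84 mm, and the knob is at case x≈-27. Now to the lock.

```bash
python3 plan.py 603 -76.3 58 84.3; python3 -m crank '[[-0.83,0.74,0,0,0,0,0],[-0.83,0.74,0,0,0,0,0],[-0.83,0.74,0,0,0,0,0],[-0.83,0.74,0,0,0,0,0],[0,0,0,0,0,0,0]]' 60
python3 plan.py 603 -76.3 58 84.3
```

```text
t 68.2 tcp [483.9  44.8 197.3] phi 84.5 zaxis [ 0.002 -0.001 -1.   ] op 0.1 F [ 0.3 -0.4  0. ] q6 0.05
 shift now-frame [-2.724  3.249  3.49 ]  after-turn frame [-2.717  3.264  3.482]  turn [0.02 0.01 0.03]
time_s: 68.7
tcp_pos: [592.9, -104.5, 196.9]
tool_rot: [0.742, 0.671, 0.001, 0.003]
wrist_force: [-0.5, 1.1, -0.5]
opening: -0.0
t 68.7 tcp [ 592.9 -104.5  196.9] phi 84.2 zaxis [ 0.005 -0.004 -1.   ] op -0.0 F [-0.5  1.1 -0.5] q6 -0.19
 shift now-frame [0.737 0.161 3.471]  after-turn frame [0.725 0.181 3.472]  turn [ 0.06  0.04 -0.02]
```

```bash
python3 -m crank '[[0.65,0.1,0,0,0,0,0],[0,0,0.8,0,0,0,0],[0,0,0.8,0,0,0,0],[0,0,0,0,0,0,0],[0,0,0,0,0,0,0]]' 60
python3 plan.py 603 -76.3 58 84.3
```

```text
time_s: 69.2
tcp_pos: [594.0, -73.3, 132.5]
tool_rot: [0.741, 0.672, -0.0, -0.001]
wrist_force: [-0.4, -0.5, 1.1]
opening: 0.2
t 69.2 tcp [594.  -73.3 132.5] phi 84.4 zaxis [-0.001  0.    -1.   ] op 0.2 F [-0.4 -0.5  1.1] q6 -0.14
 shift now-frame [-0.053  0.234  1.862]  after-turn frame [-0.053  0.232  1.863]  turn [-0.02 -0.    0.03]
```

```bash
python3 -m crank '[[-0.05,0.1,0.6,0,0,0,0],[0,0,0.6,0,0,0,0],[0,0,0.5,0,0,0,0],[0,0,0.16,0,0,0,0],[0,0,0,0,0,0,0]]' 60
python3 plan.py 603 -76.3 58 84.3
python3 - <<'E'
from lid import *
for n in ('scene','top'):
    im,d=env.camera(n); c=im[200:300,290:390] if n=='scene' else im[120:220,280:380]
    cv2.imwrite(f'pics/r15{n}.png',cv2.resize(c,None,fx=5,fy=5,interpolation=cv2.INTER_CUBIC))
E
```

```text
time_s: 69.7
tcp_pos: [598.2, -76.0, 59.0]
tool_rot: [0.741, 0.672, 0.0, 0.0]
wrist_force: [0.2, 0.5, 0.7]
opening: -0.1
t 69.7 tcp [598.2 -76.   59. ] phi 84.4 zaxis [ 0. -0. -1.] op -0.1 F [0.2 0.5 0.7] q6 -0.14
 shift now-frame [0.004 0.121 0.024]  after-turn frame [0.004 0.121 0.024]  turn [0.01 0.   0.02]
```

View pics/r15scene.png

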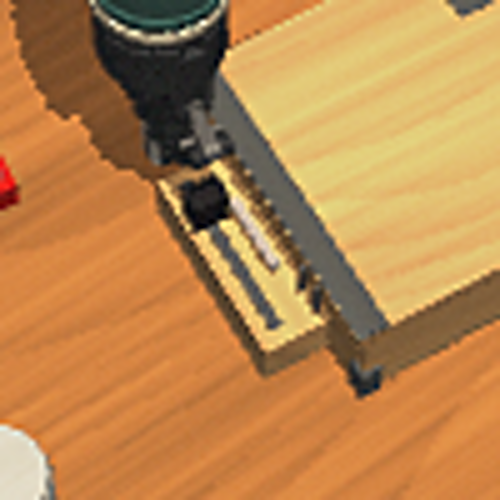

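The fingers are right behind the knob at (205,200). I'll push along +x.

```bash
python3 -m crank '[[0,0.2,0,0,0,0,0],[0,0.2,0,0,0,0,0],[0,0.15,0,0,0,0,0],[0,0,0,0,0,0,0]]' 60
python3 -m crank '[[0,0.2,0,0,0,0,0],[0,0.2,0,0,0,0,0],[0,0.2,0,0,0,0,0],[0,0,0,0,0,0,0]]' 60
python3 -m crank '[[0,0.15,0,0,0,0,0],[0,0.1,0,0,0,0,0],[0,0,0,0,0,0,0]]' 60
```

```text
time_s: 70.2
tcp_pos: [621.0, -78.2, 58.9]
tool_rot: [0.741, 0.672, 0.001, 0.001]
wrist_force: [0.2, 0.2, 0.3]
opening: 0.2
time_s: 70.6
tcp_pos: [644.8, -80.4, 58.2]
tool_rot: [0.741, 0.672, 0.0, 0.0]
wrist_force: [-1.1, -0.1, 0.9]
opening: 0.1
time_s: 70.9
tcp_pos: [653.9, -81.3, 58.2]
tool_rot: [0.741, 0.672, 0.0, 0.0]
wrist_force: [-0.8, 0.4, 0.5]
opening: 0.3
```

```bash
python3 - <<'E'
from lid import *
for n in ('scene','top'):
    im,d=env.camera(n); c=im[200:300,290:390] if n=='scene' else im[120:220,280:380]
    cv2.imwrite(f'pics/r16{n}.png',cv2.resize(c,None,fx=5,fy=5,interpolation=cv2.INTER_CUBIC))
E
```

```text
(no output)
```

View pics/r16scene.png

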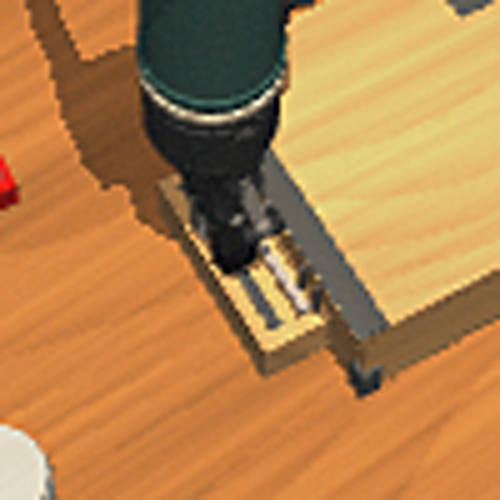

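The knob is moving along the track, now at (235,262). I'll push on to the stop.

```bash
python3 -m crank '[[0,0.12,0,0,0,0,0],[0,0.12,0,0,0,0,0],[0,0,0,0,0,0,0]]' 60
python3 -m crank '[[0,0.1,0,0,0,0,0],[0,0.1,0,0,0,0,0],[0,0,0,0,0,0,0]]' 60
python3 -m crank '[[0,0.08,0,0,0,0,0],[0,0.08,0,0,0,0,0],[0,0,0,0,0,0,0]]' 60
```

```text
time_s: 71.3
tcp_pos: [663.6, -82.3, 58.4]
tool_rot: [0.741, 0.672, 0.0, 0.0]
wrist_force: [-1.8, -1.0, 0.1]
opening: -0.4
time_s: 71.6
tcp_pos: [665.2, -82.4, 58.4]
tool_rot: [0.74, 0.672, -0.004, -0.004]
wrist_force: [-18.4, 0.1, 14.0]
opening: -0.1
time_s: 71.9
tcp_pos: [665.6, -82.5, 58.4]
tool_rot: [0.74, 0.672, -0.008, -0.008]
wrist_force: [-32.2, -0.7, 27.6]
opening: -0.0
```

The force rises steeply to 32 N with no motion, so the knob is at its end stop. I'll back off and check everything.

```bash
python3 -m crank '[[0,-0.3,0,0,0,0,0],[0,-0.5,0,0,0,0,0],[0,-0.3,0,0,0,0,0],[0,0,-0.6,0,0,0,0],[0,0,-1,0,0,0,0],[0,0,-1,0,0,0,0],[0,0,-0.8,0,0,0,0]]' 60
python3 -m crank '[[0,-1,0,0,0,0,0],[-1,-1,0,0,0,0,0],[-1,-1,0,0,0,0,0],[-1,-1,0,0,0,0,0],[-1,-1,0,0,0,0,0],[-0.5,0,0,0,0,0,0],[0,0,0,0,0,0,0]]' 60
python3 - <<'E'
from lid import *
state()
for n in ('scene','top'):
    im,d=env.camera(n); cv2.imwrite(f'pics/r17{n}.png',im)
    w=toc(cloud(n,d)); m=(abs(w[...,0])<80)&(w[...,1]>-90)&(w[...,1]<80)&(w[...,2]>40)&(w[...,2]<140); print(n,'lid top z',np.percentile(w[m][:,2],[5,50,95]).round(1))
    k=(im.max(-1)<60)&(w[...,1]<-128)&(w[...,1]>-160)&(abs(w[...,0])<75)&(w[...,2]>62)&(w[...,2]<80)
    if k.sum(): print('knob dark',k.sum(),np.percentile(w[k],[5,50,95],axis=0).round(1).tolist())
    for t in ('rod_grip','rod_tip','pastejar','waxtin','weight'):
        print(t,[(np.round(x['point']).tolist(),round(x['score'],2)) for x in env.landmark_of(t,n)[:1]])
    if n=='scene': cv2.imwrite('pics/r17c.png',cv2.resize(im[90:310,140:500],None,fx=2.2,fy=2.2,interpolation=cv2.INTER_CUBIC))
E
```

```text
time_s: 72.6
tcp_pos: [634.8, -79.5, 197.1]
tool_rot: [0.741, 0.672, 0.001, 0.001]
wrist_force: [0.4, -0.0, -1.2]
opening: -0.0
time_s: 73.3
tcp_pos: [437.3, -225.2, 195.1]
tool_rot: [0.742, 0.671, 0.0, 0.002]
wrist_force: [-0.4, 0.2, -0.1]
opening: 0.1
t 73.3 tcp [ 437.3 -225.2  195.1] R [[0.101, 0.995, 0.003], [0.995, -0.101, -0.002], [-0.002, 0.003, -1.0]] F [-0.4  0.2 -0.1] op 0.1 q [-0.62  0.25  1.8  -0.    1.09 -0.51]
scene lid top z [78.7 83.2 87.6]
knob dark 48 [[9.4, -157.2, 65.2], [18.6, -146.9, 71.0], [24.3, -136.2, 75.4]]
rod_grip [([443.0, 404.0, 16.0], 0.54)]
rod_tip [([550.0, 437.0, 15.0], 0.69)]
pastejar [([678.0, 378.0, -1.0], 0.89)]
waxtin [([718.0, -277.0, -0.0], 0.92)]
weight [([612.0, -397.0, 0.0], 0.85)]
top lid top z [81.4 85.1 89. ]
knob dark 31 [[9.6, -149.7, 62.7], [13.4, -140.4, 73.7], [21.6, -133.1, 76.8]]
rod_grip [([444.0, 398.0, 16.0], 0.6)]
rod_tip [([550.0, 440.0, 18.0], 0.78)]
pastejar [([681.0, 380.0, 2.0], 0.58)]
waxtin [([713.0, -272.0, -2.0], 0.91)]
weight [([681.0, -12.0, 84.0], 0.45)]
```

View pics/r17c.png

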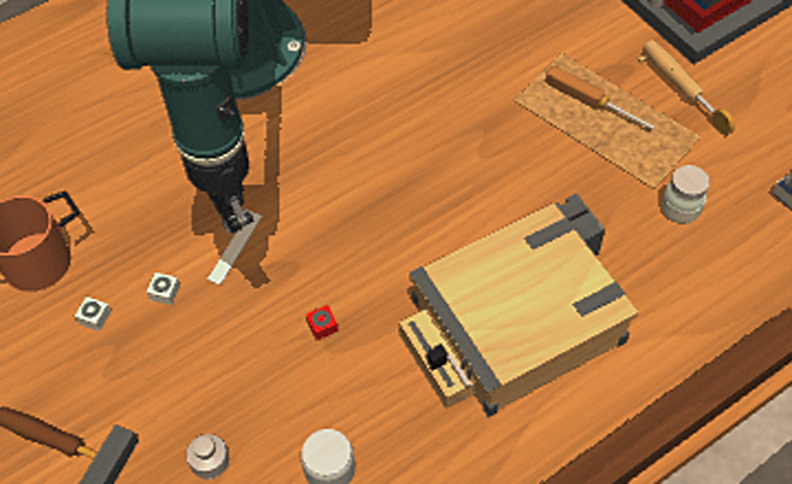

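View pics/r17top.png

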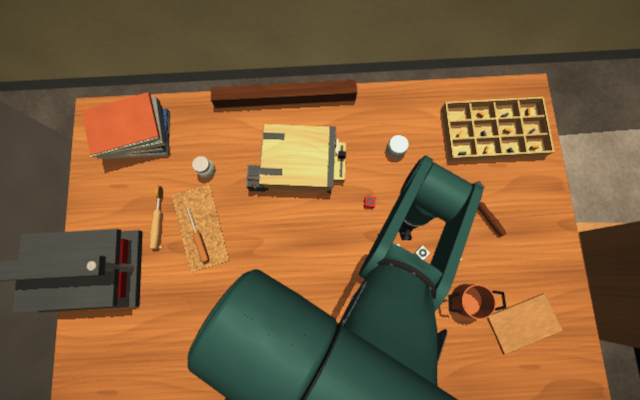

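The knob travelled about 44 mm to a firm stop. The lid is flat at 84 mm, the rod is on the mat at (600,100) in the scene crop, and the other things are where they were. Handing in.

```bash
python3 - <<'E'
from station import env
print(env.job_done(), env.sense()['time_s'])
E
```

```text
the job is handed in; nothing more can be done
the job is handed in; nothing more can be done
```

The job is done and handed in, at about 74 s of the 210 s allowed. No verdict was reported.

- **Blocks:** All three long brass blocks went flat into the hinge-side compartment and both square ones into the other. The red and white look-alikes were left alone. One long block was knocked aside during the run, so I measured it again before picking it up.
- **Release tab:** I pushed the rod through the slot until the force climbed from about 5 N to 17 N with no further motion. The lid then moved past its 1.6 rad block.
- **Rod:** It is lying on its cork mat.
- **Lid:** It was pushed down slowly over about 5 s. Contact force fell to zero over the last few hundredths of a radian, so the lid ran slightly ahead of the fingers there. It then pressed back with about 15 N when shut, and its top measured 83–85 mm against 84 expected.
- **Lock:** The knob travelled about 44 mm by the top camera until the force rose to 32 N at a hard stop.

**Disagreements and limits:**
- **Camera offset:** The two cameras differed by about 5 mm in y. The held rod agreed with the top camera, so I used that one for the slot.
- **Top-camera weight reading:** In the last check the network placed the steel weight on the lid, with a low score (0.45). The picture and the scene camera show it where it started.
- **Bystanders:** The paste jar and wax tin measured at their starting places. I checked the other bystanders only by eye, and in the last pictures the arm partly covered the folder.

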